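# Ratchet the follower disc out of a clay extruder

### The arm

A 7-joint arm with a two-finger parallel gripper is mounted at the origin on a cart in front of the work surface, level with it; the furniture and walls round the work are solid. World frame = base frame: x ahead of the robot, y to its left, z up, the work surface at z = 0. Lengths are in m, angles in rad, forces in N, time in s.
With the tool pointing down it reaches from about 0.4 to 0.85 m from the base axis. Payload 4.5 kg.
Tool frame: the origin (TCP) lies midway between the tips of the shut fingers; the grasp point (between the pads) lies 19 mm behind it; z points along the fingers, y is the direction in which the jaws open and shut (so a half turn about z gives the same grasp; the last joint's range is limited). The gripper opens to 88 mm and grips with 3 to 60 N. Pads are 18 mm wide; open, the fingers measure 123 mm over their backs; the gripper's body (75 mm by 187 mm) begins 45 mm behind the grasp point.
Start: joints at [1.248, 0.689, -0.195, 1.565, 0.157, 0.902, -0.215], TCP at [0.218, -0.586, 0.239] pointing down, gripper open.
Joint ranges: [-3.01, 3.01], [-0.46, 2.08], [-1.47, 1.51], [0.13, 2.56], [-1, 4.14], [0.04, 2.09], [-2.66, 2.66]. Speed limits (rad/s): [2.57, 2.57, 3.14, 3.14, 3.14, 3.14, 3.14].

### API

Orientations are given as a unit quaternion [x, y, z, w].
In Python, from plant import sensors, optics, finish_job gives the robot as it stands. The module is installed in compiled form; this text tells all that it offers.
- The arm moves only by the tool carry_out, never from a script. Its argument "rows" is a list of rows, each an object with "claw": the opening, from 0 (shut) to 1 (fully open); "dp": the shift along the tool's x, y, z in cm, a list of three; "delta_rot": the turn, a rotation vector about the tool's x, y, z in rad, a list of three. In form: [{"claw": claw, "dp": [dx, dy, dz], "delta_rot": [rx, ry, rz]}, ...]. A call has exactly 5 rows; each row is the pose to reach, as a shift and turn from the pose measured when the call began, along the tool's axes at that moment; what a row does not reach only later rows make up. A row lasts 1/10 s, in which the tool goes at most 50 mm and 8.59 degrees, less where a joint would pass 70% of its speed; a pose out of reach is approached as far as the arm can. A call with a gripper value outside its range is refused whole. The fingers move at their own pace and stop on an object; "force" is the grip in N (left out, the last holds). Time passes only in rows, so rows that repeat a pose let the fingers close, or fill a call up. It gives the time, the measured TCP pose, the force and the opening at its end, in the units of the state.
- sensors.get_state(): the state, without advancing time (a new reading comes with each control period).
- optics.snapshot(name): name is "side" or "top" or "wrist"; returns a dict with "pixels" (480x640x3 uint8, blue, green, red), "intrinsics" (3x3 intrinsics, pixels), "rvec" (rotation vector, rad) and "tvec" (3), from world to camera coordinates, as OpenCV has them; the wrist camera has in their place "T_tool_cam" (4x4, takes a point from camera to tool coordinates, whose origin is the TCP and whose axes are the flange's). Camera axes: x right, y down, z forward; pixel columns grow to the right and rows downward; lengths in m; the calibration is good to about 2 mm. A picture is of the moment at which its call begins: read the wrist's pose just before it. There is no depth.
- finish_job(): hands the job in, once; it reports no verdict.
The state is a dict: "clock": time; "q": joint angles; "qd": joint speeds; "joint_torque": joint torques, N m; "tool_pos": TCP position; "eef_rot": TCP orientation; "contact_force": force on the tool from outside, world axes, zero at the start; "moment": the same for the moment, N m; "opening": opening from 0.0 (shut) to 1.0 (fully open).
Only numpy, scipy, OpenCV 4.12 (cv2) and the standard library are available. Lean on these libraries where they do the work, as an engineer would, in place of code of your own. Each camera call takes 0.05 s, during which the arm holds its last target.

### The job

The wooden follower disc is still inside the barrel of the bench clay extruder and has to come out for washing. Work the sprung ratchet lever: each stroke swing it over until you feel it bear firmly on its stop screw, without straining it, then let go so that it springs right back to rest, and repeat until the plunger has pushed the disc out of the mouth into the bisque dish. Leave the lever at rest; do not touch the disc, the plunger or the dish with the robot, and do not disturb the other things on the bench.

Things in the scene. Friction and masses are not known exactly. Their poses are not given: they have to be found in the camera images.
- extruder: Bench clay extruder, bolted down: grey foot plate 104 x 250 x 12 mm, horizontal steel barrel 71 mm in outer diameter, 120 mm long (top at z 107), plunger rod behind it (back to y -290), upright lever. Origin on the table under the plunger's line, 60 mm from the lever's pivot towards the mouth. y: along the barrel towards its open mouth (push direction), x across, z up.
- pivot (a point): Middle of the lever's pivot axis, 43 mm above the table; the axis runs along the extruder's x. The lever swings in the extruder's y-z plane. Beyond it, in the swing direction, a grey lug on the barrel's back end (80 to 92 mm from it, top 148 mm above the table) carries the stop screw, which points at the lever 134 mm above the table.
- mouth (a point): Centre of the barrel's open mouth (inner diameter 63 mm), 66 mm above the table.
- lever_joint (a joint): Lever angle, rad: 0 at rest (leaning back 0.30 from vertical, away from the mouth), grows towards the mouth. Sprung: 3 N at the handle's middle at rest, about 8 N before the stop. The stop screw's setting is unknown: it ends the stroke anywhere from 0.48 to 0.68; feel for it. Under about 0.46 no new tooth is caught; each full stroke advances the plunger one tooth, 24 mm (the first one less).
- lever: The lever: steel fork and bar with a turned wooden handle, 21 to 25 mm in diameter, from 122 to 207 mm from the pivot axis (below it a 12 mm steel bar). On its mouth side, 90 mm from the pivot, a small steel pad (pad_hit) meets the stop screw. Origin on the pivot axis, z along the lever towards the handle's end, x along the pivot axis.
- handle_mid (a point): Middle of the wooden handle, 165 mm from the pivot axis, on the handle's centre line (radius 11 mm there).
- plunger_joint (a joint): Advance of the plunger in m, growing towards the mouth; its face stands at y = 68 mm + this value in the extruder's frame. It stays where the ratchet leaves it.
- plunger: Plunger: toothed steel rod 16 mm square, 325 mm long, with a head in the barrel and a wooden knob at its far end. Origin: the extruder's origin moved along y with the advance.
- plunger_face (a point): Centre of the plunger's front face (steel disc, 52 mm in diameter).
- follower: Loose wooden follower disc, 58 mm in diameter and 26 mm thick with a groove round it, inside the barrel with its axis along the barrel. Origin at its centre; y along its axis. It drops out of the mouth when its back face passes about y = 150 mm of the extruder.
- dish: Loose oval bisque dish 146 x 165 x 24 mm on the table under the mouth, its near rim just under the barrel; floor 9 mm thick. Origin at the centre of its underside.
- mug: Enamel mug, 85 x 112 x 79 mm, bystander; origin under its middle.
- slip_cup: Clay cup, 68 mm wide, 64 mm high, bystander; origin under its middle.
- needle_tin: Flat tin, 75 x 110 x 22 mm, bystander; origin under its middle.
- loop_tool: Loop tool with a wooden handle, 158 mm long, lying, bystander; origin under its middle.
- cap_ring: Steel cap ring taken off the barrel, 92 mm in diameter, 22 mm high, lying on the table, bystander; origin under its middle.
- die_plate: Brass die disc with seven holes, 62 mm in diameter, 6 mm thick, lying, bystander; origin under its middle.
Mind the look-alikes: they are no part of the job. There is more than one size of the dish; the job needs the larger.

How it is judged:
By the outcome, as a careful person would: the job done as asked, in the order asked, and still so for the second after the job is handed in, with the robot touching nothing.
It also fails if it takes over 72 s, if anything falls off the work surface, if the arm or the gripper's body presses on something with over 40 N, if the wrist force passes 120 N, or if a joint passes its speed limit or range.

## Working session

There is one attempt and no reset: what is moved stays moved. The work goes in short steps, Python scripts to look and compute and a tool call to move; the robot and the scene stay as the last step left them, time stands still between calls to the robot, and variables do not carry over. Pictures are saved under pics/ and viewed, and the job is handed in when it is done.

Besides the shell and the picture viewer there is one more tool, called after ">>>" in YAML: its name, and indented under it one key for each argument. carry_out: Moves the arm, as the interface text tells. Its arguments: {"type":"object","properties":{"rows":{"type":"array"},"force":{"type":"number"}},"required":["rows"]}

```bash
mkdir -p pics; python3 - <<'E'
from plant import sensors, optics
import cv2
print(sensors.get_state())
for n in ["side","top","wrist"]:
    s=optics.snapshot(n); cv2.imwrite(f"pics/{n}0.png",s["pixels"])
    print(n,{k:v for k,v in s.items() if k!="pixels"})
E
```

```text
{'clock': 0.0, 'q': array([ 1.24780552,  0.68998324, -0.19450254,  1.56630886,  0.15729424,
        0.9024848 , -0.21511204]), 'qd': array([ 8.03654683e-05,  7.18119901e-04, -6.52258742e-04,  1.16034002e-03,
        1.53172810e-03,  6.00302601e-04, -4.85755909e-04]), 'joint_torque': array([-3.52581837e-04, -5.27555859e+01, -1.26687717e+00, -1.53427720e+01,
       -5.25235967e-02,  6.45962762e-03,  2.03332570e-04]), 'tool_pos': array([ 0.21803004, -0.58508468,  0.23791957]), 'eef_rot': array([ 9.84124364e-01,  1.77477974e-01, -2.22655069e-04, -8.69110194e-04]), 'contact_force': array([-0.87806454,  0.66216645, -0.57088102]), 'moment': array([ 0.07028144, -0.02284964,  0.00218128]), 'opening': 0.9997307943516252}
side {'intrinsics': array([[476.43751165,   0.        , 323.15296896],
       [  0.        , 476.43751165, 239.59682304],
       [  0.        ,   0.        ,   1.        ]]), 'rvec': array([ 2.14491632, -0.11035676,  0.0658713 ]), 'tvec': array([-0.53037496,  0.09471208,  1.40324238])}
top {'intrinsics': array([[505.90504091,   0.        , 311.88073847],
       [  0.        , 505.90504091, 236.79987829],
       [  0.        ,   0.        ,   1.        ]]), 'rvec': array([ 2.13676862, -2.14834748,  0.16747487]), 'tvec': array([-0.07387151,  0.56910835,  1.32158087])}
wrist {'intrinsics': array([[382.35773625,   0.        , 314.49495826],
       [  0.        , 382.35773625, 245.37683832],
       [  0.        ,   0.        ,   1.        ]]), 'T_tool_cam': array([[ 6.67056155e-05, -9.49454888e-01, -3.13903506e-01,
         8.12271260e-02],
       [ 9.99999977e-01,  1.26951289e-04, -1.71482340e-04,
        -6.67601974e-04],
       [ 2.02665200e-04, -3.13903487e-01,  9.49454875e-01,
        -1.44910722e-01],
       [ 0.00000000e+00,  0.00000000e+00,  0.00000000e+00,
         1.00000000e+00]])}
```

View pics/side0.png

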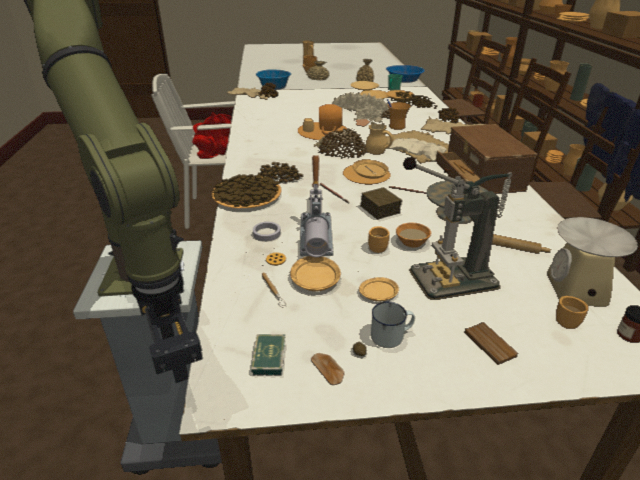

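View pics/top0.png

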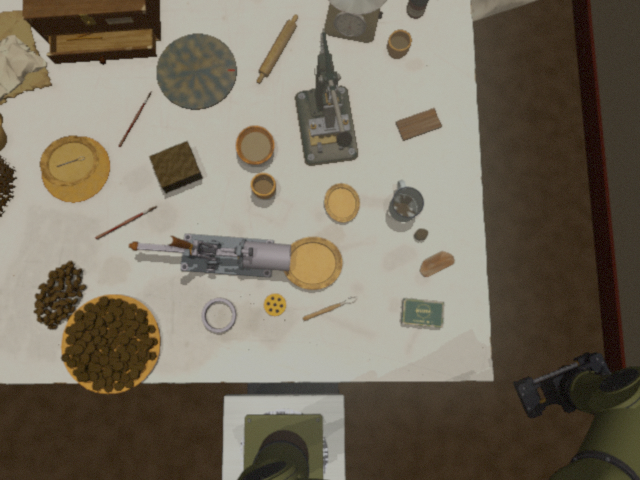

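View pics/wrist0.png

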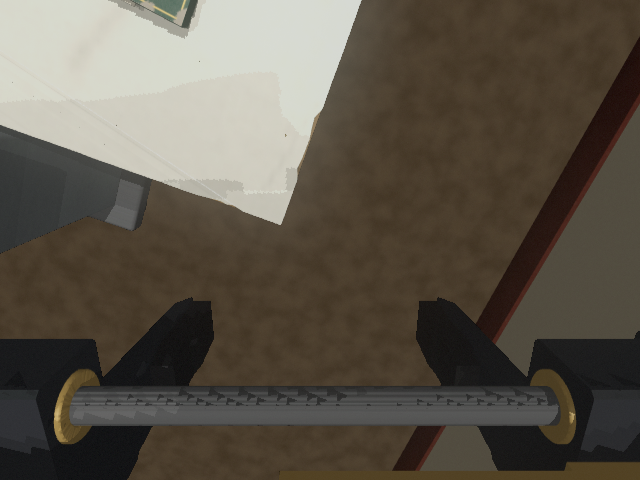

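```bash
python3 - <<'E'
import cv2
a=cv2.imread("pics/top0.png")[215:315,115:355]; cv2.imwrite("pics/ct.png",cv2.resize(a,None,fx=3.3,fy=3.3,interpolation=cv2.INTER_CUBIC))
a=cv2.imread("pics/side0.png")[140:310,240:440]; cv2.imwrite("pics/cs.png",cv2.resize(a,None,fx=3.5,fy=3.5,interpolation=cv2.INTER_CUBIC))
E
cat > h.py <<'E'
import numpy as np, cv2
from plant import sensors, optics
from scipy.spatial.transform import Rotation as R
C={"side":(np.array([[476.43751165,0,323.15296896],[0,476.43751165,239.59682304],[0,0,1]]),np.array([2.14491632,-0.11035676,0.0658713]),np.array([-0.53037496,0.09471208,1.40324238])),
"top":(np.array([[505.90504091,0,311.88073847],[0,505.90504091,236.79987829],[0,0,1]]),np.array([2.13676862,-2.14834748,0.16747487]),np.array([-0.07387151,0.56910835,1.32158087]))}
def ray(n,uv):
    K,r,t=C[n]; Rm=R.from_rotvec(r).as_matrix()
    return -Rm.T@t, Rm.T@np.linalg.inv(K)@np.array([uv[0],uv[1],1.])
def onz(n,uv,z):
    o,d=ray(n,uv); return o+d*(z-o[2])/d[2]
def tri(a,b):
    o1,d1=ray("top",a);o2,d2=ray("side",b)
    s=np.linalg.lstsq(np.c_[d1,-d2],o2-o1,rcond=None)[0]
    p,q=o1+s[0]*d1,o2+s[1]*d2
    return (p+q)/2,np.linalg.norm(p-q)
def proj(n,P):
    K,r,t=C[n]; return cv2.projectPoints(np.atleast_2d(np.array(P,float)),r,t,K,None)[0][:,0]
E
```

```text
(no output)
```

View pics/ct.png

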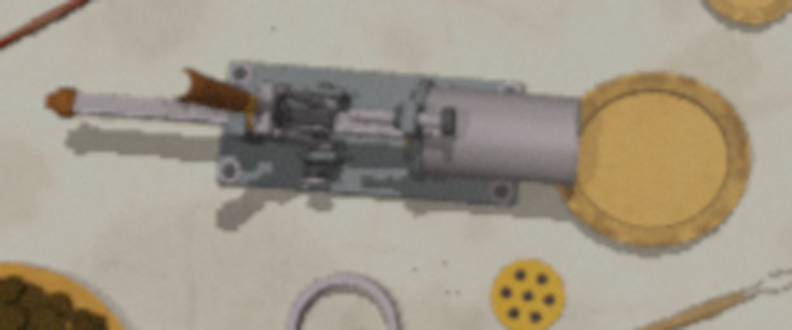

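View pics/cs.png

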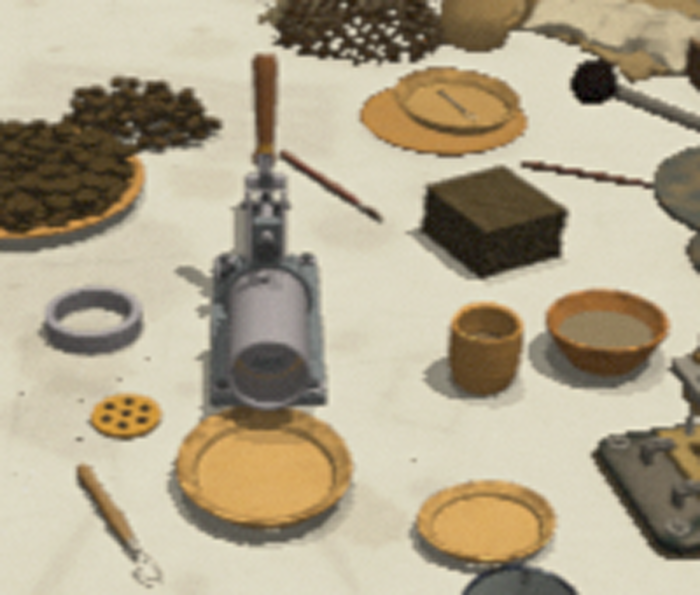

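```bash
python3 - <<'E'
from h import *
T=lambda x,y:(115+(x+.5)/3.3-.5,215+(y+.5)/3.3-.5)
S=lambda x,y:(240+(x+.5)/3.5-.5,140+(y+.5)/3.5-.5)
c=[T(231,62),T(220,185),T(516,204),T(525,84)]
P=[onz("top",u,.012) for u in c]
for p in P: print(p.round(4))
for u in [S(212,402),S(326,404)]: print("side plate",onz("side",u,.012).round(4))
# bolts
for u in [T(240,73),T(229,170),T(502,190),T(513,89)]: print("bolt",onz("top",u,.016).round(4))
print("mouth rim top",[onz("top",T(580,y),.0716).round(4) for y in(97,183)])
print("barrel back",[onz("top",T(x,y),.0716).round(4) for x,y in((425,86),(418,178))])
print("handle end tri",tri(T(184,84),S(264,57)))
print("handle base tri",tri(T(248,107),S(265,155)))
print("knob",onz("top",T(60,101),.066).round(4))
E
```

```text
[0.5849 0.2746 0.012 ]
[0.4817 0.2803 0.012 ]
[0.4647 0.0351 0.012 ]
[0.565  0.0283 0.012 ]
side plate [0.4653 0.0259 0.012 ]
side plate [0.5643 0.013  0.012 ]
bolt [0.5749 0.2658 0.016 ]
bolt [0.4938 0.2723 0.016 ]
bolt [0.476  0.0464 0.016 ]
bolt [0.5602 0.0379 0.016 ]
mouth rim top [array([ 0.5454, -0.0201,  0.0716]), array([ 0.4765, -0.0202,  0.0716])]
barrel back [array([0.5549, 0.1039, 0.0716]), array([0.4812, 0.1083, 0.0716])]
handle end tri (array([0.5326362 , 0.25012701, 0.23767549]), np.float64(9.136657876901747e-05))
handle base tri (array([0.52951987, 0.22604094, 0.14977426]), np.float64(0.00277325568118241))
knob [0.5451 0.397  0.066 ]
```

```bash
cat >> h.py <<'E'
PIV=np.array([.5269,.1913,.043]); E_=np.array([-.075,-.997,0])
def Rt(yawdeg):
    a=np.radians(yawdeg); x=np.array([np.cos(a),np.sin(a),0]); z=np.array([0,0,-1.]); return np.c_[x,np.cross(z,x),z]
def st(): 
    s=sensors.get_state(); print("t",round(s["clock"],2),"p",s["tool_pos"].round(4),"F",s["contact_force"].round(2),"op",round(s["opening"],3)); return s
def rel(pos,yaw,s=None):
    s=s or st(); R0=R.from_quat(s["eef_rot"]).as_matrix()
    print("dp cm",(R0.T@(np.array(pos)-s["tool_pos"])*100).round(2),"rot",R.from_matrix(R0.T@Rt(yaw)).as_rotvec().round(3))
E
python3 -c "
from h import *
rel([.25,-.50,.34],30); rel([.34,-.30,.34],52)
print(PIV-.115*E_)"
```

```text
t 0.15 p [ 0.2181 -0.5852  0.2381] F [ 0.65 -0.03  0.29] op 1.002
dp cm [  5.96  -6.88 -10.18] rot [-0.001 -0.    -0.167]
t 0.15 p [ 0.2181 -0.5852  0.2381] F [ 0.65 -0.03  0.29] op 1.002
dp cm [ 21.38 -22.48 -10.16] rot [-0.001 -0.    -0.551]
[0.535525 0.305955 0.043   ]
```

>>> carry_out:
  rows:
    - {"claw": 0, "dp": [0, 0, -4.5], "delta_rot": [0, 0, 0]}
    - {"claw": 0, "dp": [1, -1, -9], "delta_rot": [0, 0, -0.05]}
    - {"claw": 0, "dp": [4, -4, -10.5], "delta_rot": [0, 0, -0.1]}
    - {"claw": 0, "dp": [7, -7, -10.5], "delta_rot": [0, 0, -0.2]}
    - {"claw": 0, "dp": [10, -10.5, -10.5], "delta_rot": [0, 0, -0.3]}
  force: 20

```text
clock: 0.65
tool_pos: [0.2759, -0.4511, 0.3437]
eef_rot: [0.946, 0.324, 0.0, 0.0]
contact_force: [0.6, 0.6, -0.5]
opening: 0.571
```

```bash
python3 -c "
from h import *
s=st()
rel([.45,-.10,.34],70,s); rel([.52,.12,.34],85.7,s)"
```

```text
t 0.65 p [ 0.2759 -0.4511  0.3437] F [ 0.55  0.62 -0.48] op 0.571
dp cm [ 35.28 -17.05   0.38] rot [ 0.001 -0.    -0.562]
dp cm [ 54.3  -30.14   0.38] rot [ 0.001 -0.    -0.836]
```

>>> carry_out:
  rows:
    - {"claw": 0, "dp": [4, -2, 0], "delta_rot": [0, 0, -0.1]}
    - {"claw": 0, "dp": [8, -4, 0], "delta_rot": [0, 0, -0.2]}
    - {"claw": 0, "dp": [12, -6, 0], "delta_rot": [0, 0, -0.3]}
    - {"claw": 0, "dp": [16, -8, 0], "delta_rot": [0, 0, -0.4]}
    - {"claw": 0, "dp": [20, -10, 0], "delta_rot": [0, 0, -0.5]}

```text
clock: 1.15
tool_pos: [0.3728, -0.2478, 0.3438]
eef_rot: [0.835, 0.55, 0.0, 0.0]
contact_force: [-0.2, -0.3, -0.2]
opening: 0.117
```

```bash
python3 -c "
from h import *
s=st()
rel([.45,0,.34],80,s); rel([.54,.31,.34],85.7,s)"
```

```text
t 1.15 p [ 0.3728 -0.2478  0.3438] F [-0.25 -0.28 -0.2 ] op 0.117
dp cm [25.81 -2.72  0.37] rot [ 0.001  0.    -0.232]
dp cm [57.84 -6.71  0.36] rot [ 0.001  0.    -0.332]
```

>>> carry_out:
  rows:
    - {"claw": 0, "dp": [4.5, -0.5, 0], "delta_rot": [0, 0, -0.07]}
    - {"claw": 0, "dp": [9, -1, 0], "delta_rot": [0, 0, -0.14]}
    - {"claw": 0, "dp": [14, -1.5, 0], "delta_rot": [0, 0, -0.2]}
    - {"claw": 0, "dp": [18.5, -2, 0], "delta_rot": [0, 0, -0.27]}
    - {"claw": 0, "dp": [23, -2.5, 0], "delta_rot": [0, 0, -0.33]}

```text
clock: 1.65
tool_pos: [0.4409, -0.0249, 0.3437]
eef_rot: [0.733, 0.68, -0.0, 0.0]
contact_force: [1.0, -0.7, 0.2]
opening: -0.0
```

```bash
python3 -c "
from h import *
s=st()
rel([.5362,.315,.34],85.7,s)"
```

```text
t 1.65 p [ 0.4409 -0.0249  0.3437] F [ 1.03 -0.73  0.25] op -0.0
dp cm [34.6   6.98  0.35] rot [0.001 0.001 0.001]
```

>>> carry_out:
  rows:
    - {"claw": 0, "dp": [4.5, 1, 0], "delta_rot": [0, 0, 0]}
    - {"claw": 0, "dp": [9, 2, 0], "delta_rot": [0, 0, 0]}
    - {"claw": 0, "dp": [13.5, 3, 0], "delta_rot": [0, 0, 0]}
    - {"claw": 0, "dp": [18, 4, 0], "delta_rot": [0, 0, 0]}
    - {"claw": 0, "dp": [22.5, 5, 0], "delta_rot": [0, 0, 0]}

```text
clock: 2.15
tool_pos: [0.5077, 0.1974, 0.3433]
eef_rot: [0.733, 0.68, -0.0, 0.001]
contact_force: [0.8, -0.4, -0.2]
opening: 0.008
```

```bash
python3 -c "
from h import *
s=st()
rel([.5362,.315,.34],85.7,s)"
```

```text
t 2.15 p [0.5077 0.1974 0.3433] F [ 0.77 -0.42 -0.15] op 0.008
dp cm [11.94  1.97  0.32] rot [0.    0.001 0.001]
```

>>> carry_out:
  rows:
    - {"claw": 0, "dp": [4, 0.7, 0], "delta_rot": [0, 0, 0]}
    - {"claw": 0, "dp": [8, 1.3, 0], "delta_rot": [0, 0, 0]}
    - {"claw": 0, "dp": [12, 2, 0], "delta_rot": [0, 0, 0]}
    - {"claw": 0, "dp": [12, 2, 3.5], "delta_rot": [0, 0, 0]}
    - {"claw": 0, "dp": [12, 2, 5], "delta_rot": [0, 0, 0]}

```text
clock: 2.65
tool_pos: [0.5352, 0.3163, 0.2903]
eef_rot: [0.732, 0.681, -0.002, 0.0]
contact_force: [-0.3, -0.8, -0.7]
opening: 0.004
```

```bash
python3 -c "
from h import *
s=st()
rel([.5362,.315,.203],85.7,s)
for n in ['wrist','side','top']:
    cv2.imwrite(f'pics/{n}1.png',optics.snapshot(n)['pixels'])
a=cv2.imread('pics/side1.png')[100:260,220:440]; cv2.imwrite('pics/cs1.png',cv2.resize(a,None,fx=3.5,fy=3.5,interpolation=cv2.INTER_CUBIC))
"
```

```text
t 2.65 p [0.5352 0.3163 0.2903] F [-0.27 -0.8  -0.7 ] op 0.004
dp cm [-0.09  0.13  8.73] rot [-0.003  0.004  0.003]
```

View pics/wrist1.png

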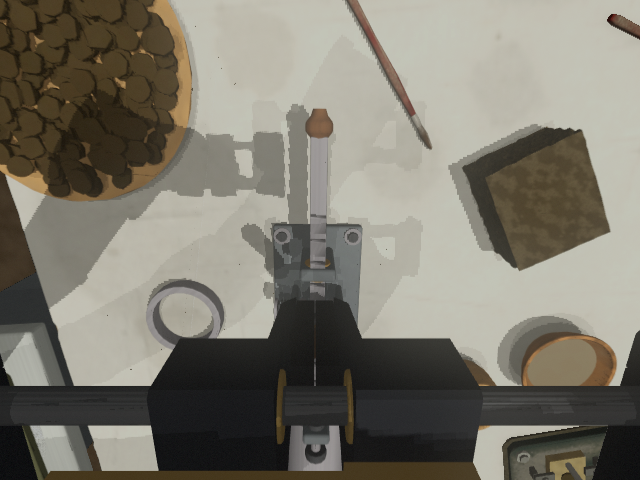

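View pics/cs1.png

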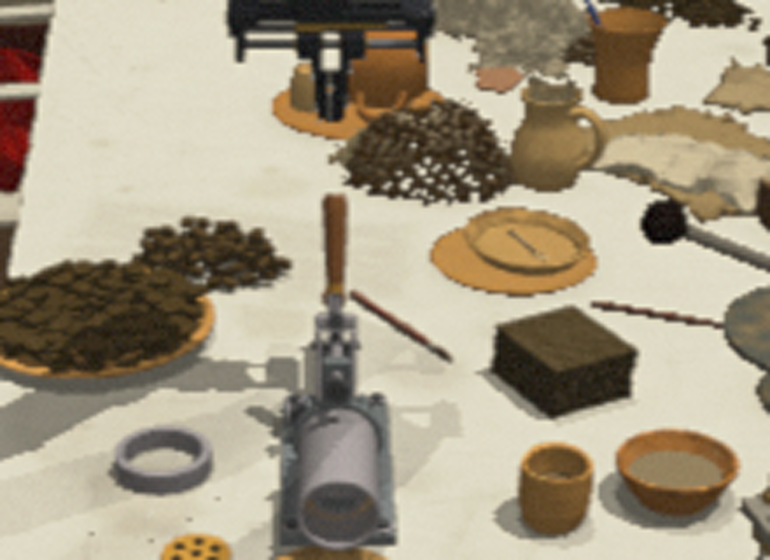

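>>> carry_out:
  rows:
    - {"claw": 0, "dp": [0, 0.1, 3], "delta_rot": [0, 0, 0]}
    - {"claw": 0, "dp": [0, 0.1, 6], "delta_rot": [0, 0, 0]}
    - {"claw": 0, "dp": [0, 0.1, 8.7], "delta_rot": [0, 0, 0]}
    - {"claw": 0, "dp": [-1, 0.1, 8.7], "delta_rot": [0, 0, 0]}
    - {"claw": 0, "dp": [-2.5, 0.1, 8.7], "delta_rot": [0, 0, 0]}

```text
clock: 3.3
tool_pos: [0.5354, 0.2898, 0.2065]
eef_rot: [0.733, 0.681, -0.001, 0.0]
contact_force: [0.1, -0.4, 0.3]
opening: 0.005
```

```bash
python3 -c "
from h import *
s=st()
rel([.5269,.1913,.203],85.7,s)
cv2.imwrite('pics/side2.png',optics.snapshot('side')['pixels'])
a=cv2.imread('pics/side2.png')[100:260,220:440]; cv2.imwrite('pics/cs2.png',cv2.resize(a,None,fx=3.5,fy=3.5,interpolation=cv2.INTER_CUBIC))
"
```

```text
t 3.3 p [0.5354 0.2898 0.2065] F [ 0.06 -0.42  0.29] op 0.005
dp cm [-9.89 -0.12  0.37] rot [-0.001  0.002  0.002]
```

View pics/cs2.png

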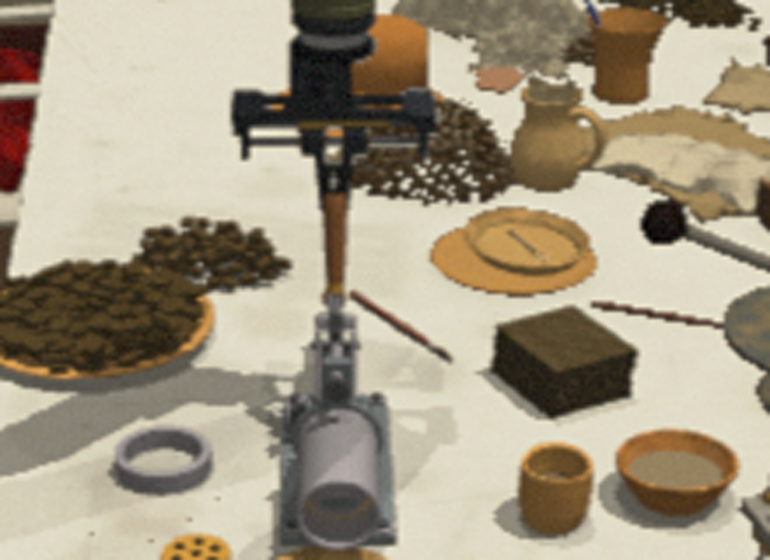

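>>> carry_out:
  rows:
    - {"claw": 0, "dp": [-2, 0, 0.3], "delta_rot": [0, 0, 0]}
    - {"claw": 0, "dp": [-4, 0, 0.3], "delta_rot": [0, 0, 0]}
    - {"claw": 0, "dp": [-6, -0.1, 0.3], "delta_rot": [0, 0, 0]}
    - {"claw": 0, "dp": [-8, -0.1, 0.3], "delta_rot": [0, 0, 0]}
    - {"claw": 0, "dp": [-9.3, -0.1, 0.3], "delta_rot": [0, 0, 0]}

```text
clock: 3.85
tool_pos: [0.5306, 0.196, 0.2086]
eef_rot: [0.734, 0.679, 0.004, 0.002]
contact_force: [0.7, 7.5, 2.5]
opening: 0.005
```

```bash
python3 -c "
from h import *
s=st()
print('s',(s['tool_pos']-PIV)@E_, s['contact_force']@E_)
cv2.imwrite('pics/side3.png',optics.snapshot('side')['pixels'])
a=cv2.imread('pics/side3.png')[100:260,220:440]; cv2.imwrite('pics/cs3.png',cv2.resize(a,None,fx=3.5,fy=3.5,interpolation=cv2.INTER_CUBIC))
s=st()
"
```

```text
t 3.85 p [0.5306 0.196  0.2086] F [0.7  7.51 2.46] op 0.005
s -0.005005071257963309 -7.538430132080305
t 3.9 p [0.5304 0.1936 0.2083] F [-0.47  5.22  6.4 ] op 0.005
```

View pics/cs3.png

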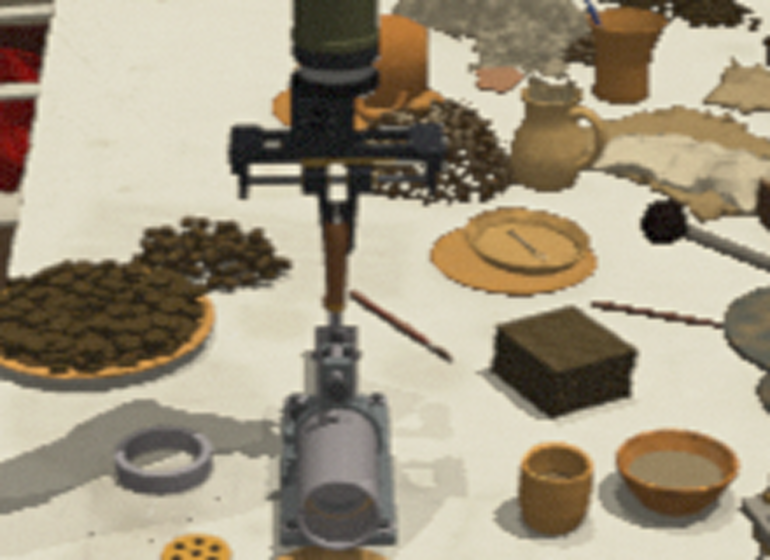

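>>> carry_out:
  rows:
    - {"claw": 0, "dp": [-0.2, 0, 0.3], "delta_rot": [0, 0, 0]}
    - {"claw": 0, "dp": [-0.4, 0, 0.4], "delta_rot": [0, 0, 0]}
    - {"claw": 0, "dp": [-0.6, 0, 0.4], "delta_rot": [0, 0, 0]}
    - {"claw": 0, "dp": [-0.8, 0, 0.4], "delta_rot": [0, 0, 0]}
    - {"claw": 0, "dp": [-1, 0, 0.4], "delta_rot": [0, 0, 0]}

```text
clock: 4.4
tool_pos: [0.5305, 0.1887, 0.2078]
eef_rot: [0.734, 0.679, 0.008, 0.001]
contact_force: [-3.1, 8.2, 2.9]
opening: 0.006
```

```bash
python3 -c "
from h import *
s=st()
print('s',(s['tool_pos']-PIV)@E_, s['contact_force']@E_,R.from_quat(s['eef_rot']).as_matrix()[:,2], s['moment'])
"
```

```text
t 4.4 p [0.5305 0.1887 0.2078] F [-3.08  8.24  2.91] op 0.006
s 0.0022933741011886212 -7.983560276408174 [ 0.01284661  0.01025823 -0.99986486] [1.68742001 0.43445204 0.00183135]
```

>>> carry_out:
  rows:
    - {"claw": 0, "dp": [-0.7, 0, 0.4], "delta_rot": [0, 0, 0]}
    - {"claw": 0, "dp": [-0.9, 0, 0.5], "delta_rot": [0, 0, 0]}
    - {"claw": 0, "dp": [-1.1, 0, 0.5], "delta_rot": [0, 0, 0]}
    - {"claw": 0, "dp": [-1.3, 0, 0.5], "delta_rot": [0, 0, 0]}
    - {"claw": 0, "dp": [-1.5, 0, 0.5], "delta_rot": [0, 0, 0]}

```text
clock: 4.9
tool_pos: [0.5301, 0.1795, 0.2062]
eef_rot: [0.733, 0.68, 0.014, -0.001]
contact_force: [-3.2, 9.6, 3.5]
opening: 0.001
```

```bash
cat > m.py <<'E'
from h import *
s=st()
print('s',((s['tool_pos']-PIV)@E_*1000).round(2), (s['contact_force']@E_).round(2),R.from_quat(s['eef_rot']).as_matrix()[:,2].round(4), s['moment'].round(2),'qd',abs(s['qd']).max().round(3))
E
python3 m.py
```

```text
t 4.9 p [0.5301 0.1795 0.2062] F [-3.24  9.63  3.51] op 0.001
s 11.53 -9.36 [ 0.0182  0.0201 -0.9996] [ 1.86  0.6  -0.05] qd 0.036
```

>>> carry_out:
  rows:
    - {"claw": 0, "dp": [-0.7, 0, 0.2], "delta_rot": [0, 0, 0]}
    - {"claw": 0, "dp": [-0.8, 0, 0.3], "delta_rot": [0, 0, 0]}
    - {"claw": 0, "dp": [-0.9, 0, 0.3], "delta_rot": [0, 0, 0]}
    - {"claw": 0, "dp": [-1.0, 0, 0.3], "delta_rot": [0, 0, 0]}
    - {"claw": 0, "dp": [-1.1, 0, 0.3], "delta_rot": [0, 0, 0]}

```text
clock: 5.4
tool_pos: [0.5296, 0.1742, 0.206]
eef_rot: [0.732, 0.681, 0.018, -0.003]
contact_force: [-2.9, 9.3, 0.5]
opening: 0.005
```

```bash
python3 m.py
```

```text
t 5.4 p [0.5296 0.1742 0.206 ] F [-2.89  9.33  0.54] op 0.005
s 16.84 -9.08 [ 0.0224  0.0298 -0.9993] [ 2.01  0.53 -0.04] qd 0.018
```

>>> carry_out:
  rows:
    - {"claw": 0, "dp": [-0.7, 0, 0.2], "delta_rot": [0, 0, 0]}
    - {"claw": 0, "dp": [-0.8, 0, 0.2], "delta_rot": [0, 0, 0]}
    - {"claw": 0, "dp": [-0.9, 0, 0.2], "delta_rot": [0, 0, 0]}
    - {"claw": 0, "dp": [-1.0, 0, 0.2], "delta_rot": [0, 0, 0]}
    - {"claw": 0, "dp": [-1.1, 0, 0.2], "delta_rot": [0, 0, 0]}

```text
clock: 5.9
tool_pos: [0.5291, 0.169, 0.2059]
eef_rot: [0.731, 0.682, 0.023, -0.006]
contact_force: [-1.6, 10.8, -6.7]
opening: 0.01
```

```bash
python3 m.py; python3 -c "
from h import *
rel([.5269,.1913,.203],85.7)"
```

```text
t 5.9 p [0.5291 0.169  0.2059] F [-1.62 10.8  -6.69] op 0.01
s 22.09 -10.64 [ 0.0259  0.0398 -0.9989] [2.33 0.19 0.01] qd 0.02
t 5.9 p [0.5291 0.169  0.2059] F [-1.62 10.8  -6.69] op 0.01
dp cm [ 2.2  -0.38  0.37] rot [ 0.023 -0.042  0.005]
```

>>> carry_out:
  rows:
    - {"claw": 0, "dp": [-0.7, 0, 0.1], "delta_rot": [0.01, -0.02, 0]}
    - {"claw": 0, "dp": [-0.8, 0, 0.1], "delta_rot": [0.02, -0.03, 0]}
    - {"claw": 0, "dp": [-0.9, 0, 0.1], "delta_rot": [0.02, -0.04, 0]}
    - {"claw": 0, "dp": [-1.0, 0, 0.1], "delta_rot": [0.02, -0.05, 0]}
    - {"claw": 0, "dp": [-1.1, 0, 0.1], "delta_rot": [0.02, -0.05, 0]}

```text
clock: 6.4
tool_pos: [0.5286, 0.1644, 0.2065]
eef_rot: [0.73, 0.683, 0.003, 0.001]
contact_force: [-0.3, 10.8, -6.2]
opening: 0.008
```

```bash
python3 m.py
```

```text
t 6.4 p [0.5286 0.1644 0.2065] F [-0.35 10.75 -6.22] op 0.008
s 26.73 -10.69 [ 0.006   0.0017 -1.    ] [ 2.47  0.19 -0.06] qd 0.023
```

>>> carry_out:
  rows:
    - {"claw": 0, "dp": [-0.7, 0, 0.1], "delta_rot": [0, -0.01, 0]}
    - {"claw": 0, "dp": [-0.8, 0, 0.1], "delta_rot": [0, -0.01, 0]}
    - {"claw": 0, "dp": [-0.9, 0, 0.1], "delta_rot": [0, -0.01, 0]}
    - {"claw": 0, "dp": [-1.0, 0, 0.1], "delta_rot": [0, -0.01, 0]}
    - {"claw": 0, "dp": [-1.1, 0, 0.1], "delta_rot": [0, -0.01, 0]}

```text
clock: 6.9
tool_pos: [0.5281, 0.1595, 0.2076]
eef_rot: [0.729, 0.684, 0.004, 0.002]
contact_force: [-1.7, 10.9, -6.1]
opening: 0.005
```

```bash
python3 m.py
```

```text
t 6.9 p [0.5281 0.1595 0.2076] F [-1.71 10.86 -6.11] op 0.005
s 31.58 -10.7 [ 0.0091  0.0025 -1.    ] [ 2.43  0.19 -0.06] qd 0.018
```

>>> carry_out:
  rows:
    - {"claw": 0, "dp": [-0.7, 0, 0.2], "delta_rot": [0, -0.01, 0]}
    - {"claw": 0, "dp": [-0.8, 0, 0.2], "delta_rot": [0, -0.01, 0]}
    - {"claw": 0, "dp": [-0.9, 0, 0.2], "delta_rot": [0, -0.01, 0]}
    - {"claw": 0, "dp": [-1.0, 0, 0.2], "delta_rot": [0, -0.01, 0]}
    - {"claw": 0, "dp": [-1.1, 0, 0.2], "delta_rot": [0, -0.01, 0]}

```text
clock: 7.4
tool_pos: [0.5278, 0.1555, 0.2078]
eef_rot: [0.728, 0.686, 0.006, 0.003]
contact_force: [-1.2, 14.7, -6.6]
opening: 0.004
```

```bash
python3 m.py
```

```text
t 7.4 p [0.5278 0.1555 0.2078] F [-1.22 14.7  -6.61] op 0.004
s 35.64 -14.57 [ 0.0126  0.0046 -0.9999] [ 2.98  0.23 -0.09] qd 0.018
```

>>> carry_out:
  rows:
    - {"claw": 0, "dp": [-0.9, 0, 0.1], "delta_rot": [0, -0.01, 0]}
    - {"claw": 0, "dp": [-1.0, 0, 0.1], "delta_rot": [0, -0.01, 0]}
    - {"claw": 0, "dp": [-1.1, 0, 0.1], "delta_rot": [0, -0.01, 0]}
    - {"claw": 0, "dp": [-1.2, 0, 0.1], "delta_rot": [0, -0.01, 0]}
    - {"claw": 0, "dp": [-1.2, 0, 0.1], "delta_rot": [0, -0.01, 0]}

```text
clock: 7.9
tool_pos: [0.5276, 0.1535, 0.2092]
eef_rot: [0.726, 0.688, 0.01, 0.002]
contact_force: [-1.1, 17.6, -8.1]
opening: 0.005
```

```bash
python3 m.py
```

```text
t 7.9 p [0.5276 0.1535 0.2092] F [-1.07 17.62 -8.11] op 0.005
s 37.62 -17.48 [ 0.0172  0.0115 -0.9998] [ 3.82  0.17 -0.1 ] qd 0.003
```

>>> carry_out:
  rows:
    - {"claw": 0, "dp": [-1.2, 0, 0.2], "delta_rot": [0, -0.02, 0]}
    - {"claw": 0, "dp": [-1.3, 0, 0.2], "delta_rot": [0, -0.02, 0]}
    - {"claw": 0, "dp": [-1.4, 0, 0.2], "delta_rot": [0, -0.02, 0]}
    - {"claw": 0, "dp": [-1.4, 0, 0.2], "delta_rot": [0, -0.02, 0]}
    - {"claw": 0, "dp": [-1.4, 0, 0.2], "delta_rot": [0, -0.02, 0]}

```text
clock: 8.4
tool_pos: [0.5269, 0.1454, 0.2091]
eef_rot: [0.725, 0.689, 0.007, 0.006]
contact_force: [-1.5, 9.9, -5.2]
opening: 0.008
```

```bash
python3 m.py; python3 -c "
from h import *
for n in ['side','top']: cv2.imwrite(f'pics/{n}4.png',optics.snapshot(n)['pixels'])
a=cv2.imread('pics/side4.png')[100:260,220:440]; b=cv2.resize(a,None,fx=3,fy=3,interpolation=cv2.INTER_CUBIC)
cv2.imwrite('pics/cs4.png',b)
rel([.5362,.300,.203],85.7)
"
```

```text
t 8.4 p [0.5269 0.1454 0.2091] F [-1.48  9.88 -5.18] op 0.008
s 45.73 -9.74 [ 0.0193  0.0014 -0.9998] [ 2.31  0.31 -0.04] qd 0.003
t 8.5 p [0.5269 0.1453 0.2091] F [-2.18 10.89 -3.93] op 0.007
dp cm [15.49  0.11  0.65] rot [ 0.019 -0.003  0.023]
```

View pics/cs4.png

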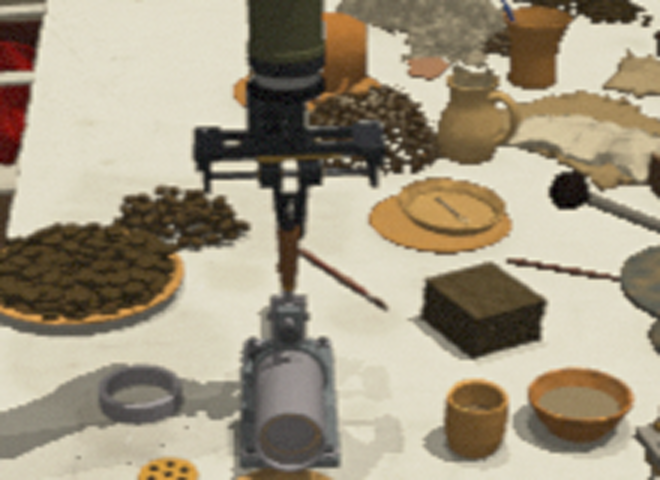

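>>> carry_out:
  rows:
    - {"claw": 0, "dp": [-0.6, 0, 0.2], "delta_rot": [0.01, 0, 0.01]}
    - {"claw": 0, "dp": [-0.7, 0, 0.2], "delta_rot": [0.02, 0, 0.02]}
    - {"claw": 0, "dp": [-0.8, 0, 0.2], "delta_rot": [0.02, 0, 0.02]}
    - {"claw": 0, "dp": [-0.9, 0, 0.2], "delta_rot": [0.02, -0.01, 0.02]}
    - {"claw": 0, "dp": [-1.0, 0, 0.2], "delta_rot": [0.02, -0.01, 0.02]}

```text
clock: 9.0
tool_pos: [0.5268, 0.1419, 0.2094]
eef_rot: [0.731, 0.683, 0.002, -0.0]
contact_force: [-2.5, 12.1, -5.6]
opening: 0.002
```

```bash
python3 m.py
```

```text
t 9.0 p [0.5268 0.1419 0.2094] F [-2.46 12.12 -5.6 ] op 0.002
s 49.22 -11.9 [ 0.0028  0.0035 -1.    ] [ 2.59  0.27 -0.08] qd 0.022
```

>>> carry_out:
  rows:
    - {"claw": 0, "dp": [-0.7, 0, 0.2], "delta_rot": [0, 0, 0]}
    - {"claw": 0, "dp": [-0.8, 0, 0.2], "delta_rot": [0, -0.01, 0]}
    - {"claw": 0, "dp": [-0.9, 0, 0.2], "delta_rot": [0, -0.01, 0]}
    - {"claw": 0, "dp": [-1.0, 0, 0.2], "delta_rot": [0, -0.01, 0]}
    - {"claw": 0, "dp": [-1.0, 0, 0.2], "delta_rot": [0, -0.01, 0]}

```text
clock: 9.5
tool_pos: [0.5266, 0.1383, 0.2097]
eef_rot: [0.73, 0.684, 0.004, 0.001]
contact_force: [-1.8, 11.5, -4.8]
opening: 0.001
```

```bash
python3 m.py; python3 -c "
from h import *
for n in ['side','top']: cv2.imwrite(f'pics/{n}5.png',optics.snapshot(n)['pixels'])
a=cv2.imread('pics/side5.png')[150:250,270:370]; b=cv2.resize(a,None,fx=5,fy=5,interpolation=cv2.INTER_CUBIC)
cv2.imwrite('pics/cs5.png',b)
"
```

```text
t 9.5 p [0.5266 0.1383 0.2097] F [-1.83 11.55 -4.83] op 0.001
s 52.86 -11.37 [ 0.0063  0.0043 -1.    ] [ 2.55  0.32 -0.08] qd 0.004
```

View pics/cs5.png

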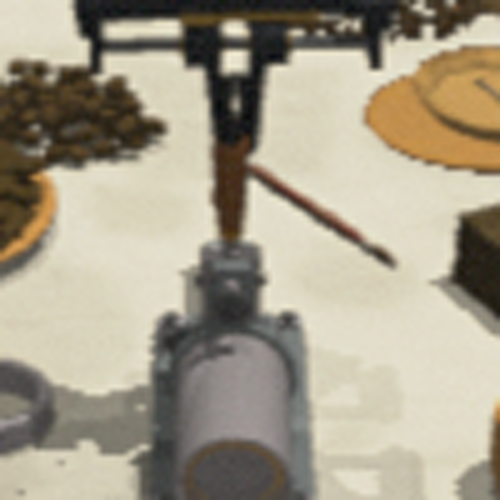

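View pics/top5.png

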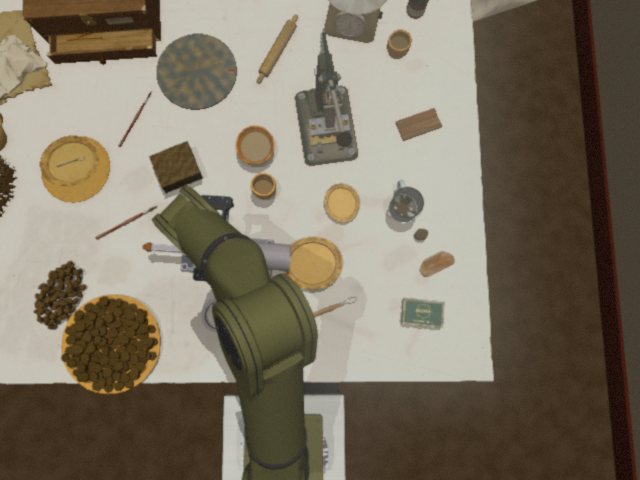

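```bash
python3 - <<'E'
from h import *
for th in [0,.45,.55,.6,.65,.7,.75]:
    f=th-.3; print(th,[ (proj("side",PIV+r*np.array([E_[0]*np.sin(f),E_[1]*np.sin(f),np.cos(f)])).round(1)).tolist() for r in (118,122,207) for r in (r/1000,)])
for n in (0,5):
    a=cv2.imread(f"pics/top{n}.png"); h=cv2.cvtColor(a,cv2.COLOR_BGR2HSV)[235:260,120:160]
    m=((h[...,1]>120)&(h[...,0]<20)); v,u=np.nonzero(m); print(n,u.min()+120,v.mean()+235); 
    b=cv2.resize(a[220:300,115:350],None,fx=3.3,fy=3.3,interpolation=cv2.INTER_CUBIC); cv2.imwrite(f"pics/ct{n}.png",b)
for u in (129,131,143): print(onz("top",(u,246),.066))
a=cv2.imread('pics/side5.png')[175:215,295:340]; b=cv2.resize(a,None,fx=14,fy=14,interpolation=cv2.INTER_NEAREST)
cv2.imwrite('pics/cs5b.png',b)
E
```

```text
0 [[[314.9, 182.3]], [[314.9, 181.1]], [[314.7, 154.8]]]
0.45 [[[315.2, 188.6]], [[315.2, 187.5]], [[315.1, 164.6]]]
0.55 [[[315.2, 190.9]], [[315.2, 190.0]], [[315.2, 168.7]]]
0.6 [[[315.3, 192.2]], [[315.3, 191.3]], [[315.3, 170.9]]]
0.65 [[[315.3, 193.6]], [[315.3, 192.7]], [[315.3, 173.3]]]
0.7 [[[315.3, 195.0]], [[315.3, 194.2]], [[315.4, 175.9]]]
0.75 [[[315.4, 196.5]], [[315.4, 195.7]], [[315.5, 178.6]]]
0 130 245.54545454545453
5 143 246.4255319148936
[0.54318837 0.40705463 0.066     ]
[0.54316041 0.40176745 0.066     ]
[0.54299262 0.37004259 0.066     ]
```

View pics/ct5.png

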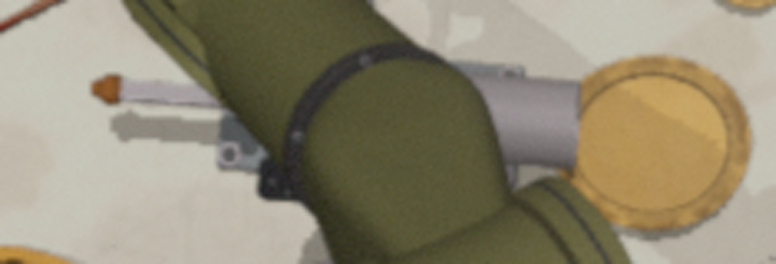

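View pics/cs5b.png

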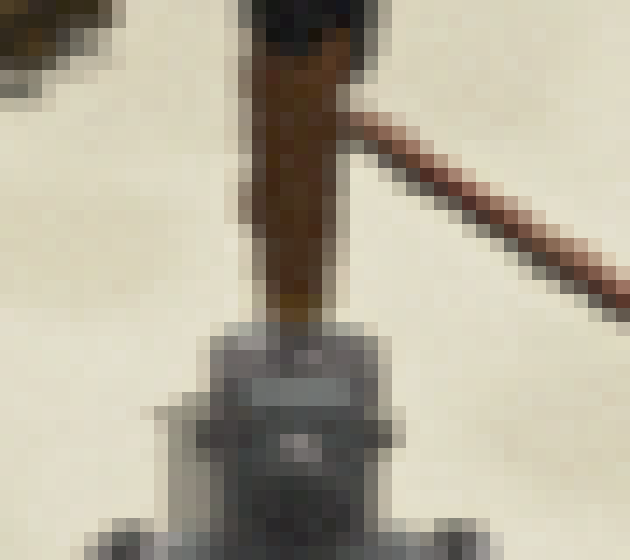

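>>> carry_out:
  rows:
    - {"claw": 0, "dp": [-0.7, 0, 0.3], "delta_rot": [0, 0, 0]}
    - {"claw": 0, "dp": [-0.8, 0, 0.3], "delta_rot": [0, -0.01, 0]}
    - {"claw": 0, "dp": [-0.9, 0, 0.3], "delta_rot": [0, -0.01, 0]}
    - {"claw": 0, "dp": [-0.9, 0, 0.3], "delta_rot": [0, -0.01, 0]}
    - {"claw": 0, "dp": [-0.9, 0, 0.3], "delta_rot": [0, -0.01, 0]}

```text
clock: 10.1
tool_pos: [0.5264, 0.1358, 0.209]
eef_rot: [0.729, 0.685, 0.005, 0.002]
contact_force: [-2.9, 12.2, -3.9]
opening: 0.004
```

```bash
python3 m.py
```

```text
t 10.1 p [0.5264 0.1358 0.209 ] F [-2.88 12.17 -3.89] op 0.004
s 55.42 -11.92 [ 0.0098  0.005  -0.9999] [ 2.55  0.33 -0.11] qd 0.001
```

>>> carry_out:
  rows:
    - {"claw": 0, "dp": [-0.9, 0, 0.2], "delta_rot": [0, 0, 0]}
    - {"claw": 0, "dp": [-1.0, 0, 0.2], "delta_rot": [0, -0.01, 0]}
    - {"claw": 0, "dp": [-1.1, 0, 0.2], "delta_rot": [0, -0.01, 0]}
    - {"claw": 0, "dp": [-1.1, 0, 0.2], "delta_rot": [0, -0.01, 0]}
    - {"claw": 0, "dp": [-1.1, 0, 0.2], "delta_rot": [0, -0.01, 0]}

```text
clock: 10.6
tool_pos: [0.5261, 0.1314, 0.2093]
eef_rot: [0.727, 0.686, 0.007, 0.002]
contact_force: [-1.6, 12.4, -4.4]
opening: 0.007
```

```bash
python3 m.py
```

```text
t 10.6 p [0.5261 0.1314 0.2093] F [-1.63 12.37 -4.42] op 0.007
s 59.73 -12.21 [ 0.0133  0.0062 -0.9999] [ 2.65  0.37 -0.05] qd 0.003
```

```bash
python3 - <<'E'
from h import *
for n in ['side','top','wrist']: cv2.imwrite(f'pics/{n}6.png',optics.snapshot(n)['pixels'])
a=cv2.imread("pics/top6.png"); h=cv2.cvtColor(a,cv2.COLOR_BGR2HSV)[235:260,120:160]
m=((h[...,1]>120)&(h[...,0]<20)); v,u=np.nonzero(m); print(u.min()+120,u.max()+120,v.mean()+235)
ims=[cv2.resize(cv2.imread(f'pics/side{i}.png')[145:235,290:345],None,fx=6,fy=6,interpolation=cv2.INTER_CUBIC) for i in (0,6)]
cv2.imwrite('pics/cmp6.png',np.hstack(ims))
print(st()['q'])
E
```

```text
144 151 246.5
t 10.75 p [0.5261 0.1314 0.2093] F [-1.71 11.48 -4.69] op 0.006
[ 0.01489738  0.6628932  -0.5700542   1.85047244  0.50343535  0.75983147
 -0.88604548]
```

View pics/cmp6.png

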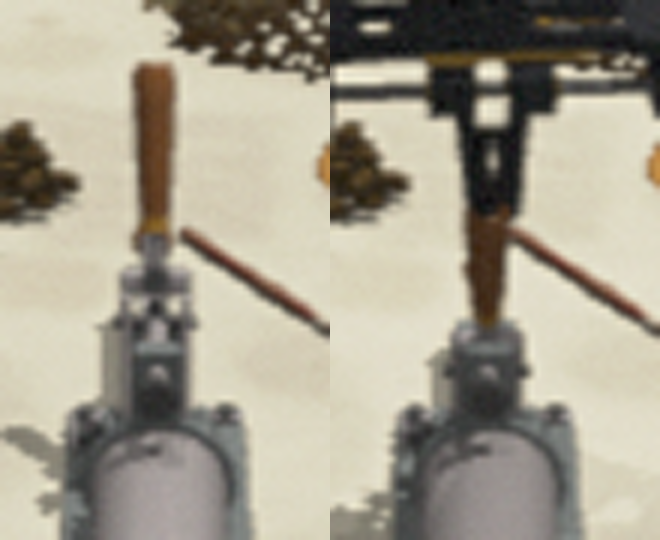

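View pics/wrist6.png

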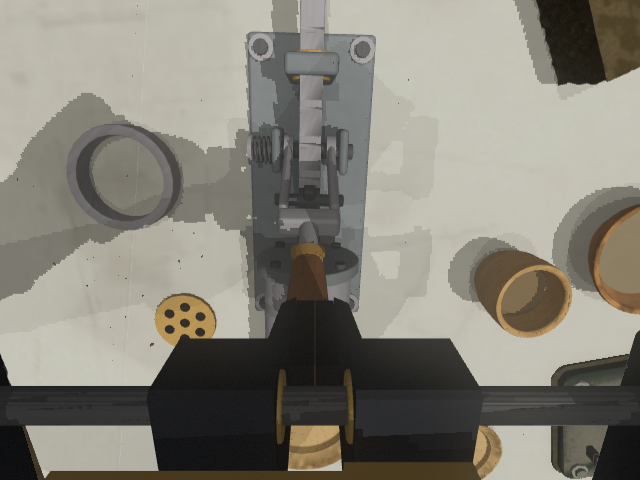

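```bash
cat > w.py <<'E'
from h import *
K=np.array([[382.35773625,0,314.49495826],[0,382.35773625,245.37683832],[0,0,1]])
T=np.array([[6.67056155e-05,-9.49454888e-01,-3.13903506e-01,8.12271260e-02],[9.99999977e-01,1.26951289e-04,-1.71482340e-04,-6.67601974e-04],[2.02665200e-04,-3.13903487e-01,9.49454875e-01,-1.44910722e-01],[0,0,0,1]])
def wray(s,uv):
    Rm=R.from_quat(s["eef_rot"]).as_matrix()
    return s["tool_pos"]+Rm@T[:3,3], Rm@T[:3,:3]@np.linalg.inv(K)@np.array([uv[0],uv[1],1.])
def wz(s,uv,z):
    o,d=wray(s,uv); return o+d*(z-o[2])/d[2]
def wproj(s,P):
    Rm=R.from_quat(s["eef_rot"]).as_matrix(); 
    c=T[:3,:3].T@(Rm.T@(np.array(P)-s["tool_pos"])-T[:3,3]); p=K@c; return p[:2]/p[2]
E
python3 - <<'E'
from w import *
s=st()
for uv in [(262,150),(343,150)]: print("pivot ends",wz(s,uv,.043).round(4))
for uv in [(260,47),(362,49)]: print("bolts",wz(s,uv,.016).round(4))
for th in np.arange(.4,.85,.05):
    f=th-.3; print(th.round(2),[wproj(s,PIV+np.array([E_[0]*np.sin(f),E_[1]*np.sin(f),np.cos(f)])*r).round(1).tolist() for r in (.09,.118,.122,.207)])
a=cv2.imread('pics/wrist6.png')[120:320,220:400]; cv2.imwrite('pics/w6.png',cv2.resize(a,None,fx=4,fy=3,interpolation=cv2.INTER_CUBIC))
E
```

```text
t 10.75 p [0.5261 0.1314 0.2093] F [-1.71 11.48 -4.69] op 0.006
pivot ends [0.4894 0.1927 0.043 ]
pivot ends [0.5535 0.1889 0.043 ]
bolts [0.4925 0.2706 0.016 ]
bolts [0.5737 0.2646 0.016 ]
0.4 [[309.1, 175.5], [309.0, 188.3], [309.0, 190.4], [308.4, 267.6]]
0.45 [[309.0, 183.1], [308.9, 199.4], [308.8, 202.0], [308.0, 297.2]]
0.5 [[308.9, 190.4], [308.7, 210.0], [308.7, 213.1], [307.6, 323.7]]
0.55 [[308.8, 197.5], [308.6, 220.0], [308.6, 223.7], [307.3, 347.0]]
0.6 [[308.8, 204.3], [308.5, 229.5], [308.4, 233.6], [307.0, 367.3]]
0.65 [[308.7, 210.7], [308.4, 238.4], [308.3, 242.9], [306.8, 384.7]]
0.7 [[308.6, 216.8], [308.3, 246.7], [308.2, 251.5], [306.6, 399.4]]
0.75 [[308.5, 222.5], [308.2, 254.3], [308.1, 259.4], [306.4, 411.5]]
0.8 [[308.5, 227.8], [308.1, 261.4], [308.0, 266.6], [306.3, 421.3]]
```

View pics/w6.png

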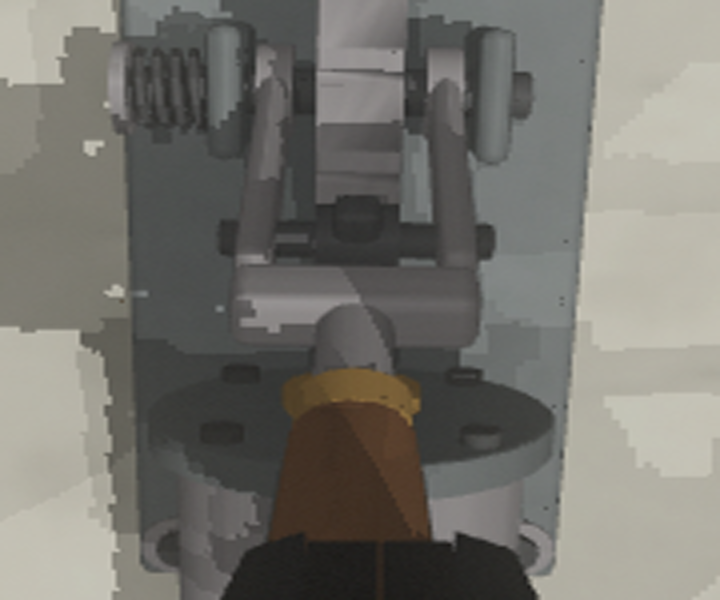

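```bash
python3 - <<'E'
from w import *
s=st()
def pt(th,r,off):
    f=th-.3; c=np.array([E_[0]*np.sin(f),E_[1]*np.sin(f),np.cos(f)]); n=np.array([E_[0]*np.cos(f),E_[1]*np.cos(f),-np.sin(f)])
    return PIV+r*c+off*n
for i in (0,5,6):
    a=cv2.imread(f'pics/side{i}.png'); h=cv2.cvtColor(a,cv2.COLOR_BGR2HSV).astype(int)
    for v in range(178,202): print(i,v,h[v,314:318,0].tolist(),h[v,314:318,1].tolist(),h[v,314:318,2].tolist()) if i!=5 else 0
for r in (.114,.118,.122,.126):
    print(r,'rest side',proj('side',pt(0,r,.01)).round(1).tolist())
    for th in (.6,.65,.7,.75,.8): print('   ',th,'side',proj('side',pt(th,r,.01)).round(1).tolist(),'wrist',wproj(s,pt(th,r,-.01)).round(1))
E
```

```text
t 10.75 p [0.5261 0.1314 0.2093] F [-1.71 11.48 -4.69] op 0.006
0 178 [10, 14, 13, 14] [132, 157, 163, 125] [83, 91, 97, 102]
0 179 [14, 14, 13, 12] [153, 161, 156, 125] [80, 87, 100, 102]
0 180 [13, 14, 14, 13] [122, 157, 153, 116] [86, 94, 100, 110]
0 181 [16, 17, 18, 18] [148, 173, 171, 123] [102, 112, 116, 135]
0 182 [17, 19, 19, 18] [168, 179, 176, 137] [112, 128, 133, 143]
0 183 [17, 18, 18, 17] [144, 145, 143, 130] [110, 120, 125, 131]
0 184 [11, 11, 11, 11] [27, 32, 42, 80] [103, 87, 84, 102]
0 185 [5, 170, 10, 11] [14, 8, 16, 41] [106, 90, 98, 100]
0 186 [10, 12, 9, 12] [14, 13, 17, 32] [110, 100, 103, 104]
0 187 [4, 0, 7, 16] [18, 10, 21, 27] [114, 101, 111, 123]
0 188 [21, 9, 21, 23] [15, 18, 16, 27] [117, 102, 110, 149]
0 189 [4, 0, 6, 13] [21, 12, 14, 24] [99, 86, 92, 127]
0 190 [23, 90, 15, 24] [12, 4, 15, 14] [83, 60, 67, 88]
0 191 [0, 15, 90, 10] [0, 18, 9, 11] [64, 57, 57, 69]
0 192 [30, 68, 120, 15] [9, 18, 4, 7] [58, 58, 59, 69]
0 193 [0, 15, 15, 8] [7, 8, 15, 13] [73, 66, 68, 78]
0 194 [4, 5, 6, 17] [16, 15, 13, 21] [128, 99, 100, 109]
0 195 [10, 20, 18, 23] [16, 
[... 2252 characters left out ...]
, 197.5]] wrist [308.4 232.8]
    0.75 side [[315.4, 199.1]] wrist [308.3 241.5]
    0.8 side [[315.5, 200.7]] wrist [308.2 249.6]
0.122 rest side [[315.0, 181.6]]
    0.6 side [[315.3, 193.5]] wrist [308.7 217.4]
    0.65 side [[315.4, 195.1]] wrist [308.5 227.8]
    0.7 side [[315.4, 196.7]] wrist [308.4 237.5]
    0.75 side [[315.4, 198.3]] wrist [308.3 246.5]
    0.8 side [[315.5, 200.0]] wrist [308.2 254.9]
0.126 rest side [[314.9, 180.4]]
    0.6 side [[315.3, 192.6]] wrist [308.6 221.5]
    0.65 side [[315.4, 194.2]] wrist [308.5 232.2]
    0.7 side [[315.4, 195.8]] wrist [308.3 242.3]
    0.75 side [[315.4, 197.6]] wrist [308.2 251.7]
    0.8 side [[315.5, 199.3]] wrist [308.1 260.4]
```

>>> carry_out:
  rows:
    - {"claw": 0, "dp": [3, 0, -0.2], "delta_rot": [0, 0, 0]}
    - {"claw": 0, "dp": [7, 0, 0], "delta_rot": [0, 0.01, 0]}
    - {"claw": 0, "dp": [11.5, 0, 0.3], "delta_rot": [0.02, 0.01, 0.02]}
    - {"claw": 0, "dp": [15.5, 0, 0.6], "delta_rot": [0.02, 0, 0.02]}
    - {"claw": 0, "dp": [17, 0, 0.6], "delta_rot": [0.02, 0, 0.03]}

```text
clock: 11.25
tool_pos: [0.5358, 0.3068, 0.2067]
eef_rot: [0.736, 0.677, 0.003, -0.006]
contact_force: [-0.2, 0.5, 0.6]
opening: 0.005
```

```bash
python3 m.py; python3 - <<'E'
from w import *
rel([.5349,.300,.203],85.7)
for n in ['side','top','wrist']: cv2.imwrite(f'pics/{n}7.png',optics.snapshot(n)['pixels'])
for i in (0,4,5,6,7):
    a=cv2.imread(f"pics/top{i}.png"); h=cv2.cvtColor(a,cv2.COLOR_BGR2HSV)[235:260,120:165]
    m=((h[...,1]>120)&(h[...,0]<20)); v,u=np.nonzero(m); print(i,u.min()+120,u[u<30].max()+120)
ims=[cv2.resize(cv2.imread(f'pics/side{i}.png')[145:270,285:350],None,fx=4.8,fy=4.8,interpolation=cv2.INTER_CUBIC) for i in (0,7)]
cv2.imwrite('pics/cmp7.png',np.hstack(ims))
E
```

```text
t 11.25 p [0.5358 0.3068 0.2067] F [-0.22  0.5   0.58] op 0.005
s -115.8 -0.49 [-0.0042  0.0132 -0.9999] [-0.05 -0.04  0.01] qd 0.212
t 11.25 p [0.5358 0.3068 0.2067] F [-0.22  0.5   0.58] op 0.005
dp cm [-0.69 -0.04  0.36] rot [-0.005 -0.013 -0.009]
0 130 136
4 142 149
5 143 149
6 144 149Traceback (most recent call last):
  File "<stdin>", line 6, in <module>
    return umr_minimum(a, axis, None, out, keepdims, initial, where)
ValueError: zero-size array to reduction operation minimum which has no identity
```

View pics/wrist7.png

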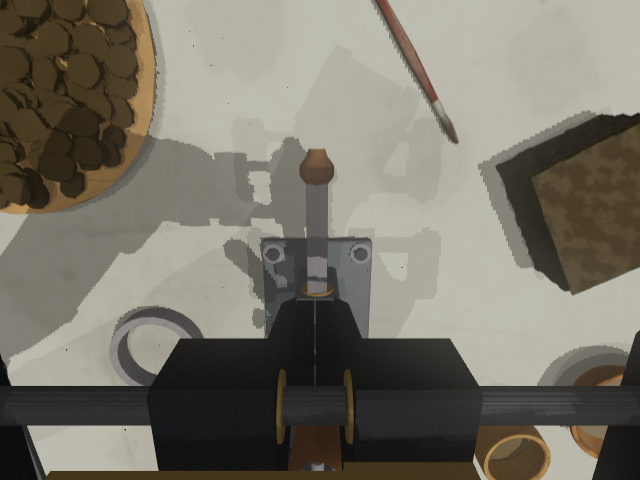

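```bash
python3 - <<'E'
from w import *
s=st()
print("knob end now",wz(s,(317,150),.066), "ext y",(wz(s,(317,150),.066)-PIV)@E_-.06)
s1=dict(tool_pos=np.array([0.5352,0.3163,0.2903]),eef_rot=np.array([0.732,0.681,-0.002,0.0]))
print("knob end wrist1",wz(s1,(320,109),.066),(wz(s1,(320,109),.066)-PIV)@E_-.06)
ims=[cv2.resize(cv2.imread(f'pics/side{i}.png')[145:270,285:350],None,fx=4.8,fy=4.8,interpolation=cv2.INTER_CUBIC) for i in (0,7)]
cv2.imwrite('pics/cmp7.png',np.hstack(ims))
E
```

```text
t 11.4 p [0.5366 0.3008 0.2056] F [ 0.76 -0.16 -0.15] op 0.001
knob end now [0.54223558 0.36132206 0.066     ] ext y -0.23066216734959677
knob end wrist1 [0.54526972 0.40497561 0.066     ] -0.2744123109526466
```

View pics/cmp7.png

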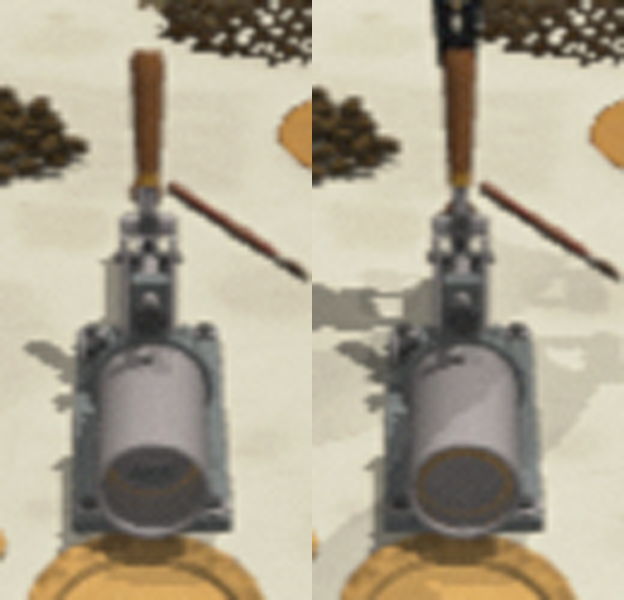

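>>> carry_out:
  rows:
    - {"claw": 0, "dp": [-2.5, 0, 0.2], "delta_rot": [0, 0, 0]}
    - {"claw": 0, "dp": [-5, 0, 0.2], "delta_rot": [0, 0, 0]}
    - {"claw": 0, "dp": [-7.5, -0.1, 0.2], "delta_rot": [0, -0.01, 0]}
    - {"claw": 0, "dp": [-10, -0.1, 0.2], "delta_rot": [0, -0.01, 0]}
    - {"claw": 0, "dp": [-11.5, -0.1, 0.2], "delta_rot": [0, -0.01, 0]}

```text
clock: 11.9
tool_pos: [0.5271, 0.1847, 0.2047]
eef_rot: [0.739, 0.674, -0.0, -0.001]
contact_force: [3.0, 9.5, -1.3]
opening: 0.005
```

```bash
python3 m.py
```

```text
t 11.9 p [0.5271 0.1847 0.2047] F [ 3.01  9.46 -1.29] op 0.005
s 6.56 -9.66 [-1.1e-03  9.0e-04 -1.0e+00] [ 2.12 -0.61 -0.01] qd 0.243
```

>>> carry_out:
  rows:
    - {"claw": 0, "dp": [-0.6, 0, 0.1], "delta_rot": [0, 0, -0.01]}
    - {"claw": 0, "dp": [-0.7, 0, 0.1], "delta_rot": [0, -0.01, -0.01]}
    - {"claw": 0, "dp": [-0.8, 0, 0.1], "delta_rot": [0, -0.01, -0.01]}
    - {"claw": 0, "dp": [-0.9, 0, 0.1], "delta_rot": [0, -0.01, -0.02]}
    - {"claw": 0, "dp": [-1.0, 0, 0.1], "delta_rot": [0, -0.01, -0.02]}

```text
clock: 12.4
tool_pos: [0.5265, 0.177, 0.2044]
eef_rot: [0.732, 0.681, -0.001, 0.001]
contact_force: [0.4, 10.6, -3.7]
opening: 0.006
```

```bash
python3 m.py
```

```text
t 12.4 p [0.5265 0.177  0.2044] F [ 0.44 10.61 -3.66] op 0.006
s 14.32 -10.62 [ 1.0e-04 -2.6e-03 -1.0e+00] [ 2.1  -0.18 -0.01] qd 0.015
```

>>> carry_out:
  rows:
    - {"claw": 0, "dp": [-0.5, 0, 0.1], "delta_rot": [0, 0, 0]}
    - {"claw": 0, "dp": [-0.6, 0, 0.1], "delta_rot": [0, -0.01, 0]}
    - {"claw": 0, "dp": [-0.7, 0, 0.1], "delta_rot": [0, -0.01, 0]}
    - {"claw": 0, "dp": [-0.8, 0, 0.1], "delta_rot": [0, -0.01, 0]}
    - {"claw": 0, "dp": [-0.9, 0, 0.1], "delta_rot": [0, -0.01, 0]}

```text
clock: 12.9
tool_pos: [0.526, 0.1708, 0.2038]
eef_rot: [0.732, 0.682, -0.001, 0.002]
contact_force: [1.8, 9.9, -6.6]
opening: 0.004
```

```bash
python3 m.py
```

```text
t 12.9 p [0.526  0.1708 0.2038] F [ 1.77  9.92 -6.56] op 0.004
s 20.53 -10.02 [ 0.0011 -0.0054 -1.    ] [ 2.3  -0.21  0.02] qd 0.018
```

>>> carry_out:
  rows:
    - {"claw": 0, "dp": [-0.4, 0, 0.1], "delta_rot": [0, 0, 0]}
    - {"claw": 0, "dp": [-0.5, 0, 0.1], "delta_rot": [0, 0, 0]}
    - {"claw": 0, "dp": [-0.6, 0, 0.1], "delta_rot": [0, 0, 0]}
    - {"claw": 0, "dp": [-0.7, 0, 0.1], "delta_rot": [0, 0, 0]}
    - {"claw": 0, "dp": [-0.8, 0, 0.1], "delta_rot": [0, 0, 0]}

```text
clock: 13.4
tool_pos: [0.5256, 0.1658, 0.2034]
eef_rot: [0.731, 0.682, 0.002, 0.0]
contact_force: [1.0, 11.5, -7.1]
opening: 0.003
```

```bash
python3 m.py
```

```text
t 13.4 p [0.5256 0.1658 0.2034] F [ 0.96 11.48 -7.06] op 0.003
s 25.48 -11.52 [ 0.0029  0.0022 -1.    ] [ 2.38 -0.25 -0.02] qd 0.019
```

>>> carry_out:
  rows:
    - {"claw": 0, "dp": [-0.4, 0, 0.1], "delta_rot": [0, 0, 0]}
    - {"claw": 0, "dp": [-0.5, 0, 0.1], "delta_rot": [0, 0, 0]}
    - {"claw": 0, "dp": [-0.6, 0, 0.1], "delta_rot": [0, 0, 0]}
    - {"claw": 0, "dp": [-0.7, 0, 0.1], "delta_rot": [0, 0, 0]}
    - {"claw": 0, "dp": [-0.8, 0, 0.1], "delta_rot": [0, 0, 0]}

```text
clock: 13.9
tool_pos: [0.5252, 0.1612, 0.203]
eef_rot: [0.731, 0.682, 0.005, -0.002]
contact_force: [0.7, 12.2, -5.7]
opening: 0.001
```

```bash
python3 m.py
```

```text
t 13.9 p [0.5252 0.1612 0.203 ] F [ 0.66 12.25 -5.73] op 0.001
s 30.16 -12.26 [ 0.005   0.0102 -0.9999] [ 2.48 -0.23  0.06] qd 0.018
```

>>> carry_out:
  rows:
    - {"claw": 0, "dp": [-0.4, 0, 0.1], "delta_rot": [0, 0, 0]}
    - {"claw": 0, "dp": [-0.5, 0, 0.1], "delta_rot": [0, 0, 0]}
    - {"claw": 0, "dp": [-0.6, 0, 0.1], "delta_rot": [0, 0, 0]}
    - {"claw": 0, "dp": [-0.7, 0, 0.1], "delta_rot": [0, 0, 0]}
    - {"claw": 0, "dp": [-0.7, 0, 0.1], "delta_rot": [0, 0, 0]}

```text
clock: 14.4
tool_pos: [0.5249, 0.1576, 0.2025]
eef_rot: [0.731, 0.683, 0.009, -0.004]
contact_force: [-0.2, 11.3, -6.0]
opening: 0.006
```

```bash
python3 m.py
```

```text
t 14.4 p [0.5249 0.1576 0.2025] F [-0.18 11.31 -6.01] op 0.006
s 33.78 -11.26 [ 0.007   0.0183 -0.9998] [ 2.48 -0.21 -0.  ] qd 0.003
```

>>> carry_out:
  rows:
    - {"claw": 0, "dp": [-0.4, 0, 0.1], "delta_rot": [0, 0, 0]}
    - {"claw": 0, "dp": [-0.5, 0, 0.1], "delta_rot": [0, -0.01, 0]}
    - {"claw": 0, "dp": [-0.6, 0, 0.1], "delta_rot": [0, -0.02, 0]}
    - {"claw": 0, "dp": [-0.7, 0, 0.1], "delta_rot": [0, -0.02, 0]}
    - {"claw": 0, "dp": [-0.7, 0, 0.1], "delta_rot": [0, -0.02, 0]}

```text
clock: 14.9
tool_pos: [0.5248, 0.1564, 0.2023]
eef_rot: [0.73, 0.684, 0.007, -0.001]
contact_force: [1.4, 14.6, -6.9]
opening: 0.006
```

```bash
python3 m.py
```

```text
t 14.9 p [0.5248 0.1564 0.2023] F [ 1.37 14.64 -6.9 ] op 0.006
s 34.96 -14.7 [ 0.0089  0.0101 -0.9999] [ 3.25 -0.21  0.03] qd 0.002
```

>>> carry_out:
  rows:
    - {"claw": 0, "dp": [-0.5, 0, 0.1], "delta_rot": [0, -0.01, 0]}
    - {"claw": 0, "dp": [-0.6, 0, 0.1], "delta_rot": [0, -0.01, 0]}
    - {"claw": 0, "dp": [-0.7, 0, 0.1], "delta_rot": [0, -0.01, 0]}
    - {"claw": 0, "dp": [-0.7, 0, 0.1], "delta_rot": [0, -0.01, 0]}
    - {"claw": 0, "dp": [-0.7, 0, 0.1], "delta_rot": [0, -0.01, 0]}

```text
clock: 15.4
tool_pos: [0.5248, 0.156, 0.2022]
eef_rot: [0.729, 0.685, 0.009, -0.001]
contact_force: [0.8, 16.1, -7.1]
opening: 0.008
```

```bash
python3 m.py; python3 - <<'E'
from w import *
for n in ['side','top','wrist']: cv2.imwrite(f'pics/{n}8.png',optics.snapshot(n)['pixels'])
ims=[cv2.resize(cv2.imread(f'pics/side{i}.png')[145:270,285:350],None,fx=4.4,fy=4.4,interpolation=cv2.INTER_CUBIC) for i in (6,7,8)]
cv2.imwrite('pics/cmp8.png',np.hstack(ims)[:, :])
s=st()
for th in (.55,.6,.65,.7):
  f=th-.3; c=np.array([E_[0]*np.sin(f),E_[1]*np.sin(f),np.cos(f)]); n=np.array([E_[0]*np.cos(f),E_[1]*np.cos(f),-np.sin(f)])
  print(th,wproj(s,PIV+.120*c-.010*n))
E
```

```text
t 15.4 p [0.5248 0.156  0.2022] F [ 0.78 16.08 -7.08] op 0.008
s 35.36 -16.09 [ 0.0117  0.0132 -0.9998] [ 3.59 -0.12  0.06] qd 0.001
t 15.55 p [0.5248 0.156  0.2022] F [ 0.89 16.61 -6.58] op 0.004
0.55 [314.39003386 254.6695049 ]
0.6 [314.22257867 264.65332796]
0.65 [314.05611304 274.03453   ]
0.7 [313.89161966 282.78259873]
```

View pics/cmp8.png

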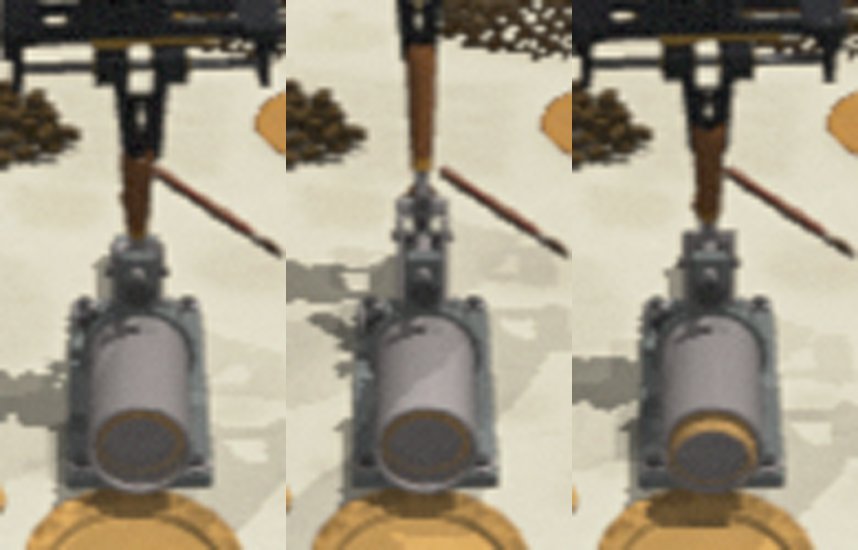

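View pics/wrist8.png

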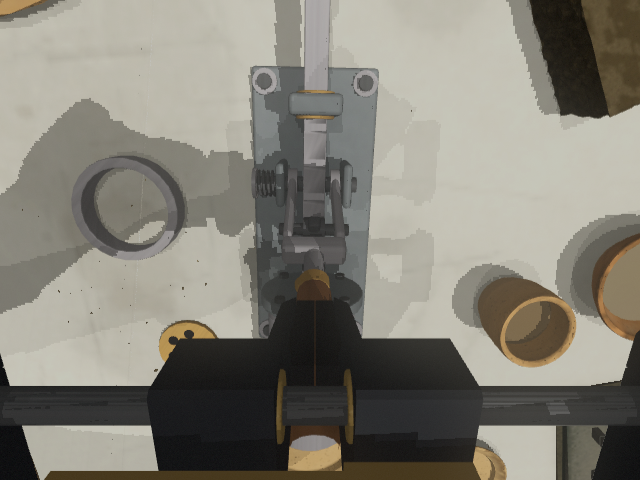

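>>> carry_out:
  rows:
    - {"claw": 0, "dp": [3, 0, -0.2], "delta_rot": [0, 0, 0]}
    - {"claw": 0, "dp": [7, 0, 0], "delta_rot": [0, 0, 0]}
    - {"claw": 0, "dp": [11.5, 0, 0], "delta_rot": [0.01, 0.01, 0.01]}
    - {"claw": 0, "dp": [14.5, 0, 0], "delta_rot": [0.01, 0, 0.01]}
    - {"claw": 0, "dp": [14.5, 0, 0], "delta_rot": [0.01, -0.01, 0.01]}

```text
clock: 16.05
tool_pos: [0.5332, 0.3036, 0.2048]
eef_rot: [0.731, 0.682, 0.003, -0.002]
contact_force: [-0.6, -0.4, -0.5]
opening: 0.01
```

```bash
python3 m.py; python3 - <<'E'
from w import *
cv2.imwrite('pics/side9.png',optics.snapshot('side')['pixels'])
ims=[cv2.resize(cv2.imread(f'pics/side{i}.png')[145:305,275:355],None,fx=3.7,fy=3.7,interpolation=cv2.INTER_CUBIC) for i in (0,9)]
cv2.imwrite('pics/cmp9.png',np.hstack(ims))
rel([.5349,.300,.203],85.7)
E
```

```text
t 16.05 p [0.5332 0.3036 0.2048] F [-0.6  -0.44 -0.51] op 0.01
s -112.46 0.48 [ 0.0013  0.0061 -1.    ] [-0.01 -0.11  0.08] qd 0.121
t 16.1 p [0.5335 0.3007 0.2044] F [ 0.11 -0.29  0.09] op 0.007
dp cm [-0.06  0.14  0.14] rot [ 0.001 -0.003  0.004]
```

View pics/cmp9.png

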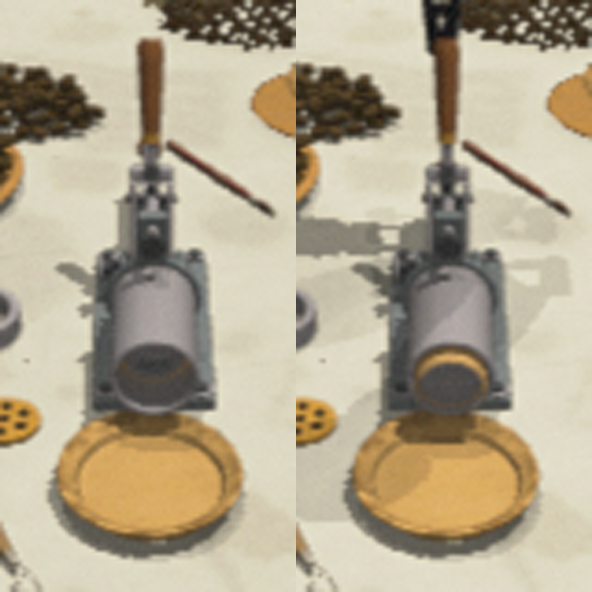

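>>> carry_out:
  rows:
    - {"claw": 0, "dp": [-2.5, 0, 0.1], "delta_rot": [0, 0, 0]}
    - {"claw": 0, "dp": [-5, 0, 0.1], "delta_rot": [0, 0, 0]}
    - {"claw": 0, "dp": [-7.5, 0, 0.1], "delta_rot": [0, -0.01, 0]}
    - {"claw": 0, "dp": [-10, 0, 0.1], "delta_rot": [0, -0.01, 0]}
    - {"claw": 0, "dp": [-11.5, 0, 0.1], "delta_rot": [0, -0.01, 0]}

```text
clock: 16.6
tool_pos: [0.5263, 0.1852, 0.2045]
eef_rot: [0.733, 0.681, 0.0, 0.002]
contact_force: [2.1, 10.4, -3.9]
opening: 0.005
```

>>> carry_out:
  rows:
    - {"claw": 0, "dp": [-0.6, 0, 0.1], "delta_rot": [0, 0, 0]}
    - {"claw": 0, "dp": [-0.7, 0, 0.1], "delta_rot": [0, -0.01, 0]}
    - {"claw": 0, "dp": [-0.8, 0, 0.1], "delta_rot": [0, -0.01, 0]}
    - {"claw": 0, "dp": [-0.9, 0, 0.1], "delta_rot": [0, -0.01, 0]}
    - {"claw": 0, "dp": [-1.0, 0, 0.1], "delta_rot": [0, -0.01, 0]}

```text
clock: 17.1
tool_pos: [0.5256, 0.1765, 0.2038]
eef_rot: [0.733, 0.68, -0.001, 0.004]
contact_force: [1.2, 9.2, -5.7]
opening: 0.001
```

```bash
python3 m.py
```

```text
t 17.1 p [0.5256 0.1765 0.2038] F [ 1.16  9.25 -5.69] op 0.001
s 14.82 -9.31 [ 0.0042 -0.0068 -1.    ] [ 2.15 -0.19  0.11] qd 0.014
```

>>> carry_out:
  rows:
    - {"claw": 0, "dp": [-0.5, 0, 0.1], "delta_rot": [0, 0, 0]}
    - {"claw": 0, "dp": [-0.6, 0, 0.1], "delta_rot": [0, 0, 0]}
    - {"claw": 0, "dp": [-0.7, 0, 0.1], "delta_rot": [0, 0, 0]}
    - {"claw": 0, "dp": [-0.8, 0, 0.1], "delta_rot": [0, 0, 0]}
    - {"claw": 0, "dp": [-0.9, 0, 0.1], "delta_rot": [0, 0, 0]}

```text
clock: 17.6
tool_pos: [0.525, 0.1693, 0.2031]
eef_rot: [0.733, 0.68, 0.002, 0.002]
contact_force: [0.6, 10.4, -6.2]
opening: 0.008
```

>>> carry_out:
  rows:
    - {"claw": 0, "dp": [-0.4, 0, 0.1], "delta_rot": [0, 0, 0]}
    - {"claw": 0, "dp": [-0.5, 0, 0.1], "delta_rot": [0, 0, 0]}
    - {"claw": 0, "dp": [-0.6, 0, 0.1], "delta_rot": [0, 0, 0]}
    - {"claw": 0, "dp": [-0.7, 0, 0.1], "delta_rot": [0, 0, 0]}
    - {"claw": 0, "dp": [-0.8, 0, 0.1], "delta_rot": [0, 0, 0]}

```text
clock: 18.1
tool_pos: [0.5245, 0.1634, 0.2025]
eef_rot: [0.733, 0.68, 0.005, 0.0]
contact_force: [0.9, 10.6, -5.8]
opening: 0.006
```

```bash
python3 m.py
```

```text
t 18.1 p [0.5245 0.1634 0.2025] F [ 0.88 10.63 -5.76] op 0.006
s 28.02 -10.67 [ 0.0072  0.0065 -1.    ] [ 2.34 -0.18  0.01] qd 0.017
```

>>> carry_out:
  rows:
    - {"claw": 0, "dp": [-0.4, 0, 0.1], "delta_rot": [0, 0, 0]}
    - {"claw": 0, "dp": [-0.5, 0, 0.1], "delta_rot": [0, 0, 0]}
    - {"claw": 0, "dp": [-0.6, 0, 0.1], "delta_rot": [0, -0.01, 0]}
    - {"claw": 0, "dp": [-0.7, 0, 0.1], "delta_rot": [0, -0.01, 0]}
    - {"claw": 0, "dp": [-0.8, 0, 0.1], "delta_rot": [0, -0.01, 0]}

```text
clock: 18.6
tool_pos: [0.524, 0.1578, 0.2019]
eef_rot: [0.733, 0.68, 0.004, 0.001]
contact_force: [0.9, 11.5, -5.5]
opening: 0.001
```

>>> carry_out:
  rows:
    - {"claw": 0, "dp": [-0.4, 0, 0.1], "delta_rot": [0, 0, 0]}
    - {"claw": 0, "dp": [-0.5, 0, 0.1], "delta_rot": [0, 0, 0]}
    - {"claw": 0, "dp": [-0.6, 0, 0.1], "delta_rot": [0, -0.01, 0]}
    - {"claw": 0, "dp": [-0.6, 0, 0.1], "delta_rot": [0, -0.01, 0]}
    - {"claw": 0, "dp": [-0.6, 0, 0.1], "delta_rot": [0, -0.01, 0]}

```text
clock: 19.1
tool_pos: [0.5238, 0.1565, 0.2016]
eef_rot: [0.732, 0.681, 0.005, 0.002]
contact_force: [0.7, 15.0, -6.4]
opening: 0.003
```

```bash
python3 m.py
```

```text
t 19.1 p [0.5238 0.1565 0.2016] F [ 0.67 14.96 -6.4 ] op 0.003
s 34.92 -14.96 [ 0.0106  0.0046 -0.9999] [ 3.17 -0.24  0.05] qd 0.002
```

>>> carry_out:
  rows:
    - {"claw": 0, "dp": [-0.5, 0, 0.1], "delta_rot": [0, -0.01, 0]}
    - {"claw": 0, "dp": [-0.6, 0, 0.1], "delta_rot": [0, -0.01, 0]}
    - {"claw": 0, "dp": [-0.7, 0, 0.1], "delta_rot": [0, -0.01, 0]}
    - {"claw": 0, "dp": [-0.7, 0, 0.1], "delta_rot": [0, -0.01, 0]}
    - {"claw": 0, "dp": [-0.7, 0, 0.1], "delta_rot": [0, -0.01, 0]}

```text
clock: 19.6
tool_pos: [0.5238, 0.1558, 0.2016]
eef_rot: [0.732, 0.682, 0.008, 0.002]
contact_force: [1.0, 16.8, -7.6]
opening: 0.004
```

```bash
python3 m.py; python3 - <<'E'
from w import *
cv2.imwrite('pics/side10.png',optics.snapshot('side')['pixels'])
ims=[cv2.resize(cv2.imread(f'pics/side{i}.png')[145:305,275:355],None,fx=3.7,fy=3.7,interpolation=cv2.INTER_CUBIC) for i in (0,10)]
cv2.imwrite('pics/cmp10.png',np.hstack(ims))
E
```

```text
t 19.6 p [0.5238 0.1558 0.2016] F [ 1.01 16.8  -7.64] op 0.004
s 35.62 -16.83 [ 0.0137  0.0082 -0.9999] [ 3.74 -0.26  0.02] qd 0.002
```

View pics/cmp10.png

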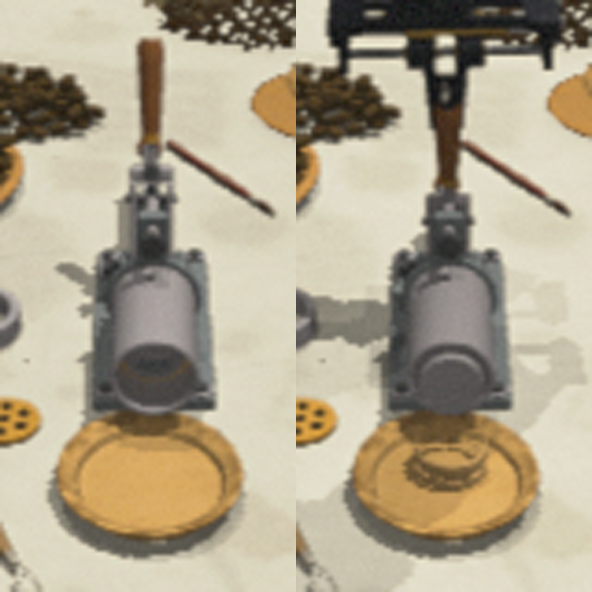

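The disc (crop 450,465) now lies in the dish and the plunger face stands at the mouth. I'll release the lever and back away.

>>> carry_out:
  rows:
    - {"claw": 0, "dp": [3, 0, -0.2], "delta_rot": [0, 0, 0]}
    - {"claw": 0, "dp": [7, 0, 0], "delta_rot": [0, 0, 0]}
    - {"claw": 0, "dp": [11.5, 0, 0], "delta_rot": [0.01, 0, 0]}
    - {"claw": 0, "dp": [14.5, 0, 0], "delta_rot": [0.01, -0.01, 0]}
    - {"claw": 0, "dp": [15.5, 0, 0], "delta_rot": [0.01, -0.01, 0]}

```text
clock: 20.15
tool_pos: [0.5345, 0.3113, 0.2031]
eef_rot: [0.731, 0.682, 0.001, 0.001]
contact_force: [-0.4, 0.8, -0.1]
opening: 0.004
```

>>> carry_out:
  rows:
    - {"claw": 0, "dp": [0.5, 0, -2], "delta_rot": [0, 0, 0]}
    - {"claw": 0, "dp": [1, 0, -5], "delta_rot": [0, 0, 0]}
    - {"claw": 0, "dp": [1, 0, -8], "delta_rot": [0, 0, 0]}
    - {"claw": 0, "dp": [1, 0, -10], "delta_rot": [0, 0, 0]}
    - {"claw": 0, "dp": [1, 0, -10], "delta_rot": [0, 0, 0]}

```text
clock: 20.65
tool_pos: [0.5371, 0.3182, 0.306]
eef_rot: [0.733, 0.68, 0.003, 0.003]
contact_force: [0.5, 0.4, -0.4]
opening: 0.005
```

```bash
python3 m.py; python3 - <<'E'
from w import *
for n in ('side','top'): cv2.imwrite(f'pics/{n}11.png',optics.snapshot(n)['pixels'])
ims=[cv2.resize(cv2.imread(f'pics/side{i}.png')[130:310,235:425],None,fx=2.1,fy=2.8,interpolation=cv2.INTER_CUBIC) for i in (0,11)]
cv2.imwrite('pics/cmp11.png',np.hstack(ims))
E
```

```text
t 20.65 p [0.5371 0.3182 0.306 ] F [ 0.47  0.35 -0.38] op 0.005
s -127.28 -0.39 [ 0.008 -0.001 -1.   ] [-0.   -0.11 -0.03] qd 0.057
```

View pics/cmp11.png

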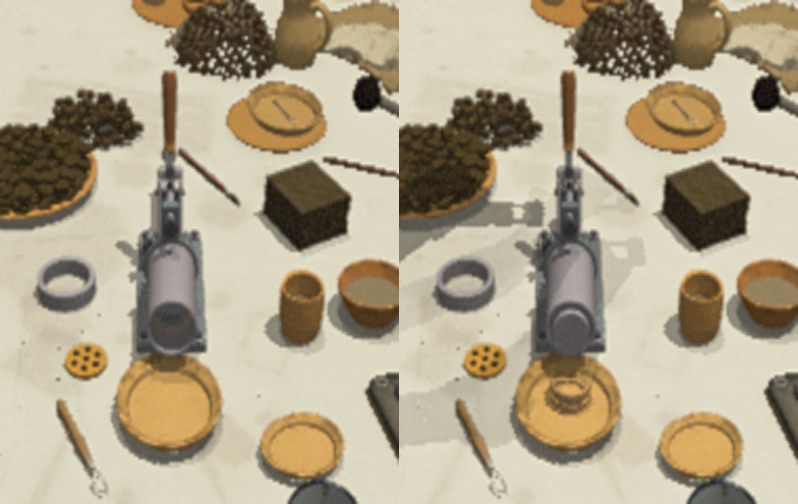

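View pics/top11.png

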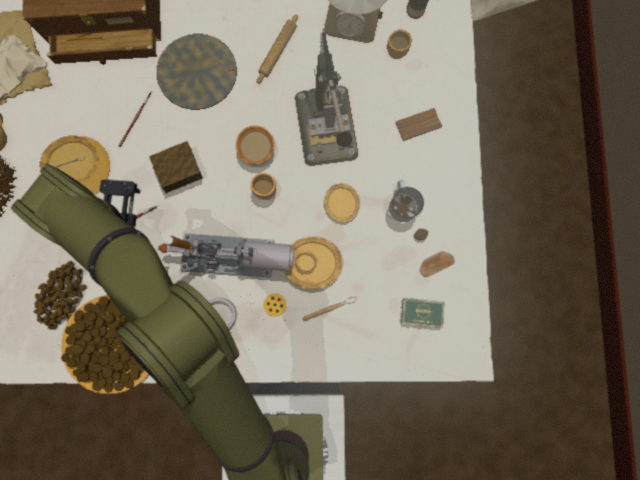

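```bash
python3 -c "
from plant import finish_job
print(finish_job())"
```

```text
the job is handed in; nothing more can be done
None
```

The follower disc is out of the barrel and lying in the larger dish, but I pushed the first lever stroke past its stop. The job is handed in, at about 20.7 s of the 72 s allowed.

**Strokes:** I worked the lever from behind with shut fingers, three strokes in all, and backed off after each. Images after each release showed it back at rest.

**Last checks:** The final side and top images show the disc in the dish, the plunger face just out of the mouth and the lever at rest. The dish and the other things look unmoved, and the robot touches nothing (wrist force under 1 N). The highest force I read at the end of a move was about 18 N per axis.

**What disagreed:**
- **First stroke:** The force rose to 17.6 N at about 0.63 rad. I pushed on to make sure, and it fell back to about 10 N. The lever then travelled to about 0.75 rad by three estimates, beyond the 0.68 rad maximum given for the stop. I took the resistance for the disc sticking, but strokes 2 and 3 met a firm stop at that same place.
- **Straining:** So stroke 1 very likely went against "without straining it". The plunger moved about 36 mm on that stroke, where less than 24 mm was expected.
- **Strokes 2 and 3:** Each bore on the stop at about 0.63 to 0.64 rad with 16 to 17 N and went no further. Stroke 3 dropped the disc.

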